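Tip the weighed fossil into its basket and put the scoop back on the balance

TASK

The fossil slab on the balance has been weighed: lift the scoop (it has a black grip) off the balance and tip it over the yellow foam-lined basket, just until the fossil slides out slowly by itself and no steeper than 45 degrees, so that it comes to lie flat, face up, on the foam without a drop. Then bring the scoop back level and set it down gently, centred on the balance pan. The fossil is fragile: do not touch it with the gripper; never press hard on the pan, and leave the basket and everything else on the bench where it stands.

Things in the scene. Friction and masses are not known exactly. Their poses are not given: they have to be found in the camera images.
- scoop: Open aluminium weighing scoop, 0.25 kg, on the balance pan, mouth roughly away from the robot. Origin under the floor; x out of the mouth, z up. Floor 3 mm thick, flat below, 110 mm wide, x -75 to +85 mm. Side walls lean out 15 degrees, 45 mm high, falling to 18 mm at the mouth (134 mm over all); rear wall upright at x = -77 mm, 45 mm high, with the black grip on its top.
- scoop_grip (a point): Middle of the flat black grip (10 mm thick, 60 mm wide), at (-102, 0, 73) mm in the scoop's frame, same axes. The grip leans back 35 degrees from upright, running from (-79, 0, 40) up to (-118, 0, 96) mm; fingers straddling its thickness must point 35 degrees forward of straight down, towards the mouth.
- scoop_lip (a point): Middle of the scoop's pouring edge, on the floor's upper face, at (85, 0, 3) mm in the scoop's frame; the floor just ends here, with no raised lip.
- fossil: Sandstone slab with an ammonite, 90 x 64 x 22 mm, 0.28 kg, lying in the scoop, length roughly along it. Origin: centre of its underside; x along its length, z out of the ammonite face. It starts to slide on the scoop when that is tipped to somewhere between 22 and 37 degrees (varies); held there it goes on slowly, tipped further it shoots out.
- basket: Shallow yellow basket, 200 mm (its x) x 280 mm (its y), over all 34 mm high, loose, 0.7 kg. Walls 4 mm. Origin: centre of the underside; x roughly away from the robot, z up. Grey foam inside with its top 14 mm above the origin.
- pan_centre (a point): Centre of the top face of the balance's round steel pan, 130 mm across. It moves with the pan, z up; about 70 mm above the bench. The balance (240 x 190 mm, fixed) has its sloping keypad towards the robot; nothing of it is higher than the pan.
- balance_pan (a joint): How far the sprung pan is pressed down, m: 0 unloaded, 0.001 for every 8 N on it (so about 0.0007 with scoop and fossil at the start), stop at 0.004.
- brush: soft cleaning brush, 160 mm long, lying flat. Origin: centre of its underside, half way along. Bystander.
- weight: brass calibration weight, 38 mm across, 67 mm tall, knob on top. Origin: centre of its underside. Bystander.
- beaker: empty glass beaker, 84 mm across, 115 mm tall. Origin: centre of its underside. Bystander.
- wash_bottle: white wash bottle with red cap and bent nozzle, 72 mm across, 205 mm tall. Origin: centre of its underside. Bystander.
- magnifier: round magnifying glass lying flat, lens 76 mm across, black handle, 180 mm over all, 15 mm high. Origin: centre of its underside. Bystander.
- clay_pot: small empty terracotta pot, 70 mm across, 66 mm tall. Origin: centre of its underside. Bystander.
Things that resemble listed ones, but are neither listed nor needed, are in the scene too. Leave any turquoise look-alike of the scoop alone.

How it is judged:
By the outcome, as a careful person would: the job done as asked, in the order asked, and still so for the second after the job is handed in, with the robot touching nothing.
It also fails if it takes over 70 s, if anything falls off the work surface, if the arm or the gripper's body presses on something with over 40 N, if the wrist force passes 120 N, or if a joint passes its speed limit or range.

ROBOT

A 7-joint arm with a two-finger parallel gripper is mounted at the origin on the work surface. World frame = base frame: x ahead of the robot, y to its left, z up, the work surface at z = 0. Lengths are in mm, angles in rad, forces in N, time in s.
With the tool pointing down it reaches from about 400 to 850 mm from the base axis. Payload 4.4 kg.
Tool frame: the origin (TCP) lies at the very end of the fingers, on their centre line; the grasp point (between the pads) lies 19 mm behind it; z points along the fingers, y is the line along which they close (so a half turn about z gives the same grasp; the last joint's range is limited). The gripper opens to 94 mm and grips with 3 to 60 N. Pads are 16 mm wide; open, the fingers measure 119 mm over their backs; the gripper's body (75 mm by 177 mm) begins 78 mm behind the grasp point.
Start: joints at [-1.379, 0.628, 0.038, 1.517, -0.027, 0.996, -0.02], TCP at [165.693, 628.541, 179.178] pointing down, gripper open.
Joint ranges: [-3.06, 3.06], [-0.37, 2.12], [-1.25, 1.32], [0.18, 2.47], [-1.1, 4.24], [0.23, 1.98], [-2.94, 2.94]. Speed limits (rad/s): [2.57, 2.57, 3.14, 3.14, 3.14, 3.14, 3.14].

INTERFACE

Orientations are given as a unit quaternion [x, y, z, w].
In Python, from cell import observe, imaging, manip gives the robot as it stands.
- The arm moves only by the tool play_rows, never from a script. Its argument "motion" is one flat list of numbers, 5 for each row, row after row: the shift along the world's x, y, z in m, then the turn about the world's z in rad, then the closure, from 0 (fully open) to 1 (shut). In form: [tx, ty, tz, roll, hand, tx, ty, tz, roll, hand, ...]. A call has 1 to 20 rows; each row is the pose to reach, as a shift and turn from the pose commanded when the call began; what a row does not reach only later rows make up. A row lasts 1/10 s, in which the tool goes at most 50 mm and 8.59 degrees, less where a joint would pass 70% of its speed; a pose out of reach is approached as far as the arm can. A call with a gripper value outside its range is refused whole. The fingers move at their own pace and stop on an object; the grip force is fixed at half the most. Time passes only in rows, so rows that repeat a pose let the fingers close. It gives the time, the measured TCP pose, the force, the opening and the grip force at its end, in the units of the state.
- observe(): the state, without advancing time (a new reading comes with each control period).
- imaging.get_image(name): name is "side" or "top"; returns a dict with "frame" (384x512x3 uint8, red, green, blue), "z_map" (384x512 float32, mm along the optical axis (not along the pixel's ray), 0 where there is no reading), "fx", "fy", "cx", "cy" (pixels), "R" (3x3) and "t" (3): a world point X has camera coordinates R X + t. Camera axes: x right, y down, z forward; pixel columns grow to the right and rows downward; lengths in mm; the calibration is good to about 2 mm. A picture is of the moment at which its call begins.
- manip.sign_off(): hands the job in; it is judged then, once.
The state is a dict: "t": time; "joint_pos": joint angles; "dq": joint speeds; "effort": joint torques, N m; "tcp_pos": TCP position; "eef_rot": TCP orientation; "contact_force": force on the tool from outside, world axes, zero at the start; "moment": the same for the moment, N m; "grip_width": finger opening in mm; "grasp_force": force on a finger pad.
Only numpy, scipy, OpenCV 4.12 (cv2) and the standard library are available. Lean on these libraries where they do the work, as an engineer would, in place of code of your own. Each camera call takes 0.05 s, during which the arm holds its last target. There are 200 camera calls.

## Working session

There is one attempt and no reset: what is moved stays moved. The work goes in short steps, Python scripts to look and compute and a tool call to move; the robot and the scene stay as the last step left them, time stands still between calls to the robot, and variables do not carry over. Pictures are saved under pics/ and viewed, at most 10 in all, crops included, and the job is handed in when it is done.

Besides the shell and the picture viewer there is one more tool, called after "Call:" as name(argument=value, ...) on one line, values as JSON. play_rows: Moves the arm, as the interface text tells. Its arguments: {"type":"object","properties":{"motion":{"type":"array"}},"required":["motion"]}

```bash
mkdir -p pics; ls; cat > h.py <<'E'
from cell import observe, imaging, manip
import numpy as np, cv2
def snap(n,f,crop=None,s=1):
    d=imaging.get_image(n); np.savez('pics/'+f+'.npz',**d)
    im=d['frame'][:,:,::-1]
    if crop: im=im[crop[1]:crop[3],crop[0]:crop[2]]
    cv2.imwrite('pics/'+f+'.png',cv2.resize(im,None,fx=s,fy=s,interpolation=cv2.INTER_CUBIC)); return d
def pt(d,u,v,z=None,w=1):
    """pixel -> world; by depth (median), or by plane z"""
    R,t=d['R'],d['t']; u=float(u);v=float(v)
    r=np.array([(u-d['cx'])/d['fx'],(v-d['cy'])/d['fy'],1])
    if z is None:
        p=d['z_map'][int(v)-w:int(v)+w+1,int(u)-w:int(u)+w+1]; k=np.median(p[p>0])
        return R.T@(r*k-t)
    c=-R.T@t; g=R.T@r; return c+g*(z-c[2])/g[2]
def load(f): return dict(np.load('pics/'+f+'.npz'))
E
python3 - <<'E'
from h import *
print(observe())
for n in('side','top'):
    d=snap(n,n+'0',s=1.5); print(n,d['fx'],-d['R'].T@d['t'],d['R'][2])
E
```

```text
pics
{'t': 0.0, 'joint_pos': array([-1.37876783,  0.62928254,  0.03843371,  1.51834434, -0.02700293,
        0.99631729, -0.01998312]), 'dq': array([ 0.00146082,  0.0001045 , -0.00226498, -0.0003061 ,  0.00120785,
        0.00081785, -0.00127712]), 'effort': array([ 8.48256677e-04, -5.49719632e+01,  1.14283305e+00, -1.86638027e+01,
       -5.25872153e-02,  2.34513672e-02,  1.58269731e-04]), 'tcp_pos': array([165.52373716, 627.83931108, 178.30280372]), 'eef_rot': array([ 1.28546271e-01,  9.91703088e-01, -9.10176536e-04, -1.11321246e-04]), 'contact_force': array([-0.27070017,  0.25910651, -0.21250564]), 'moment': array([-0.0252672 ,  0.05978243, -0.05088   ]), 'grasp_force': 0.0, 'grip_width': 93.86157224364315}
side 395.99928579874035 [ 149.05515571 -702.39685178  769.51239855] [ 0.33004457  0.67810241 -0.65669452]
top 433.8380365418436 [ 265.44999215   12.79610705 1483.46852032] [ 0.16226667 -0.01967305 -0.98655081]
```

View pics/top0.png

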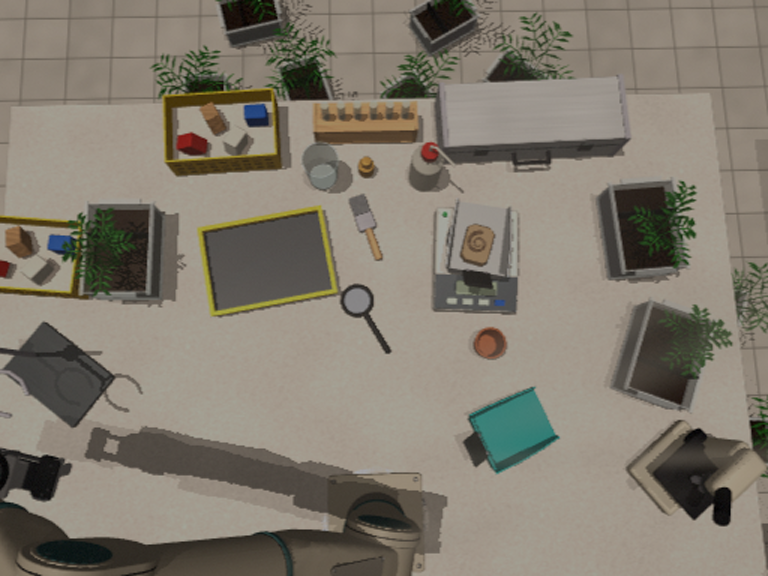

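View pics/side0.png

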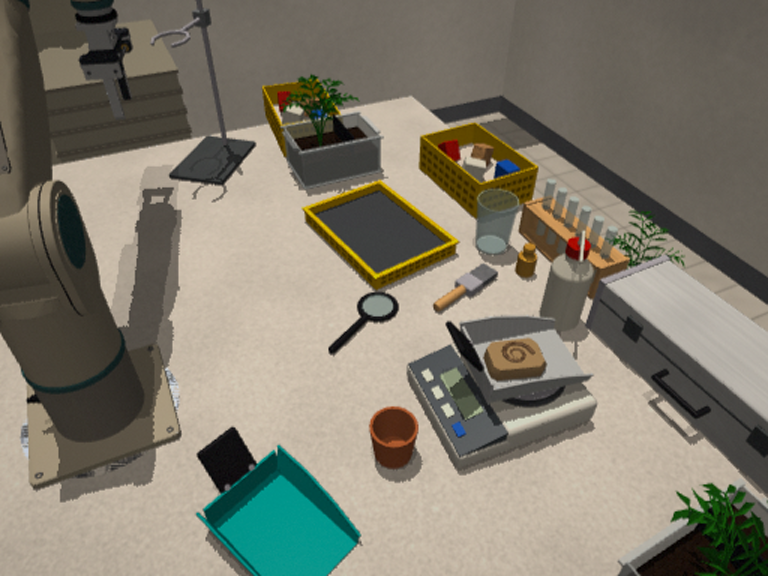

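```bash
python3 - <<'E'
from h import *
for n,c in(('top0',(280,125,360,215)),('side0',(260,195,400,320))):
    im=load(n)['frame'][:,:,::-1][c[1]:c[3],c[0]:c[2]]
    s=5 if n=='side0' else 6
    globals()[n]=cv2.resize(im,None,fx=s,fy=s,interpolation=cv2.INTER_CUBIC)
    cv2.imwrite('pics/c_'+n+'.png',globals()[n])
# grip cloud
for n in('top0','side0'):
    d=load(n);v,u=np.mgrid[:384,:512];k=d['z_map']
    P=(np.stack([(u-d['cx'])/d['fx']*k,(v-d['cy'])/d['fy']*k,k],-1)-d['t'])@d['R']
    dark=d['frame'].max(-1)<60
    m=(k>0)&dark&(P[...,2]>112)&(P[...,2]<200)&(abs(P[...,0]-450)<120)&(abs(P[...,1]+170)<90)
    Q=P[m];print(n,len(Q),Q.mean(0).round(1) if len(Q) else 0);
    if len(Q)>20:
        print(Q.min(0).round(),Q.max(0).round()); w,V=np.linalg.eigh(np.cov(Q.T));print(np.sqrt(w).round(1),V.round(2).tolist())
E
```

```text
top0 184 [ 507.1 -223.8  149.7]
[ 485. -256.  115.] [ 533. -194.  174.]
[ 2.2 16.8 20.2] [[0.78, -0.1, 0.61], [-0.13, -0.99, 0.0], [0.61, -0.08, -0.79]]
side0 264 [ 500.9 -235.3  148.8]
[ 481. -258.  112.] [ 528. -197.  169.]
[ 2.5 16.5 21.4] [[0.77, -0.48, 0.42], [-0.19, -0.8, -0.56], [0.61, 0.35, -0.71]]
```

View pics/c_top0.png

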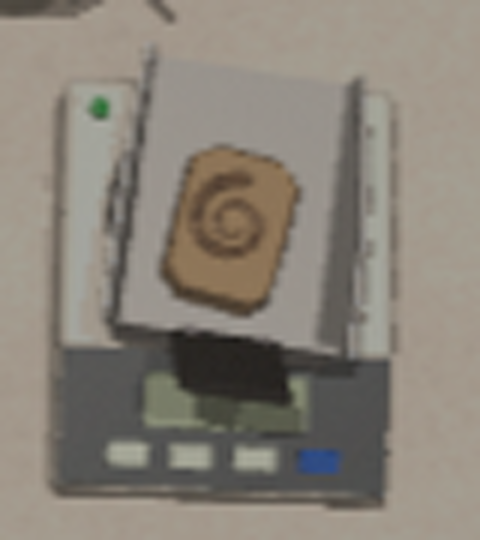

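View pics/c_side0.png

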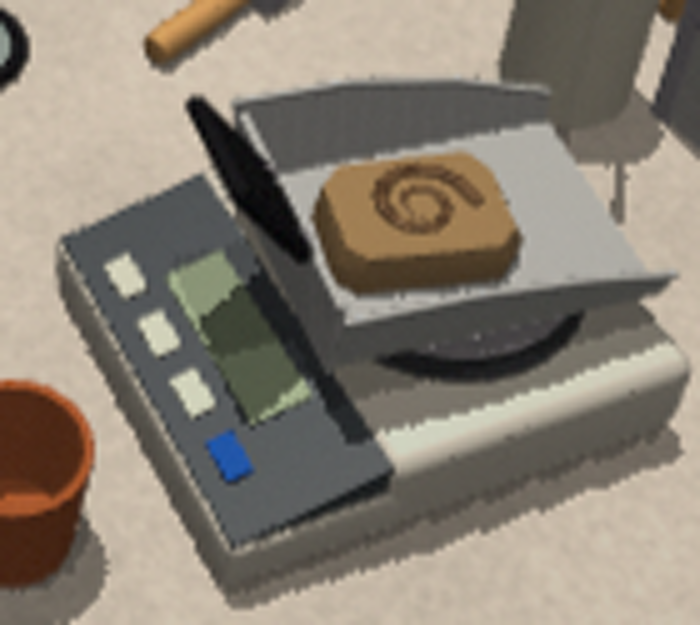

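```bash
python3 - <<'E'
from h import *
d=load('top0')
C=np.array([pt(d,u/1.5,v/1.5,34) for u,v in((200,230),(323,207),(339,291),(212,315))])
print(C.round(0).tolist(),C.mean(0))
e=C[0]-C[1];print(np.degrees(np.arctan2(e[1],e[0])),np.linalg.norm(e),np.linalg.norm(C[1]-C[2]))
print('foam',pt(d,267/1.5,260/1.5,w=4))
# scoop corners from crop (6x, origin 280,125): floor mouth corners & rear top corners
for n,(u,v,z) in dict(ml=(155,60,90),mr=(358,80,90),rl=(115,328,115),rr=(350,365,115)).items(): print(n,pt(d,280+u/6,125+v/6,z).round(0))
for n,(u,v,z) in dict(bl0=(60,90,60),bl1=(55,490,40),br0=(392,95,60),br1=(385,505,40),fos=(232,225,95)).items(): print(n,pt(d,280+u/6,125+v/6,z).round(0))
for n,(u,v) in dict(bottle=(428,165),beaker=(322,165),magn=(357,300),brush=(365,220)).items(): print(n,pt(d,u/1.5,v/1.5).round(0))
E
```

```text
[[656.0, 383.0, 34.0], [704.0, 101.0, 34.0], [507.0, 68.0, 34.0], [460.0, 353.0, 34.0]] [582.02411749 226.17304404  34.        ]
99.68875468659515 285.32656494486844 199.87326599451998
foam [586.59684986 232.7087396   16.17620011]
ml [ 691. -204.   90.]
mr [ 677. -316.   90.]
rl [ 535. -171.  115.]
rr [ 511. -297.  115.]
bl0 [ 684. -154.   60.]
bl1 [ 458. -143.   40.]
br0 [ 676. -342.   60.]
br1 [ 445. -328.   40.]
fos [ 595. -241.   95.]
bottle [ 761. -133.  141.]
beaker [816. 104.   7.]
magn [490.  28.   9.]
brush [675.   5.  22.]
```

Call:
play_rows(motion=[0.285,-0.38,0.07,0,0,0.285,-0.38,0.07,0,0,0.285,-0.38,0.07,0,0,0.285,-0.38,0.07,0,0,0.285,-0.38,0.07,0,0,0.285,-0.38,0.07,0,0,0.285,-0.38,0.07,0,0,0.285,-0.38,0.07,0,0,0.346,-0.854,0.07,0.084,0,0.346,-0.854,0.07,0.084,0,0.346,-0.854,0.07,0.084,0,0.346,-0.854,0.07,0.084,0,0.346,-0.854,0.07,0.084,0,0.346,-0.854,0.07,0.084,0,0.346,-0.854,0.07,0.084,0,0.346,-0.854,0.07,0.084,0,0.346,-0.854,0.07,0.084,0,0.346,-0.854,0.07,0.084,0,0.346,-0.854,0.07,0.084,0,0.346,-0.854,0.07,0.084,0])

```text
t: 2.1
tcp_pos: [510.8, -233.9, 248.9]
eef_rot: [0.092, 0.996, -0.003, 0.0]
contact_force: [-0.0, 1.1, -0.6]
grip_width: 94.2
grasp_force: 0.0
```

Call:
play_rows(motion=[0,0,-0.04,0,0,0,0,-0.07,0,0,0,0,-0.07,0,0])

```text
t: 2.4
tcp_pos: [508.5, -223.1, 175.4]
eef_rot: [0.087, 0.996, 0.002, -0.004]
contact_force: [0.4, 0.3, 0.5]
grip_width: 93.8
grasp_force: 0.0
```

```bash
python3 - <<'E'
from h import *
s=observe();print(s['tcp_pos'],s['t'])
a=snap('side','s1'); b=snap('top','t1')
A=cv2.resize(a['frame'][150:320,220:400,::-1],(540,510)); B=cv2.resize(b['frame'][120:220,270:370,::-1],(510,510))[:,:255*2]
cv2.imwrite('pics/g1.png',cv2.resize(np.hstack([A,B]),(800,388)))
E
```

```text
[ 508.45370843 -223.12193453  175.43092881] 2.4
```

View pics/g1.png

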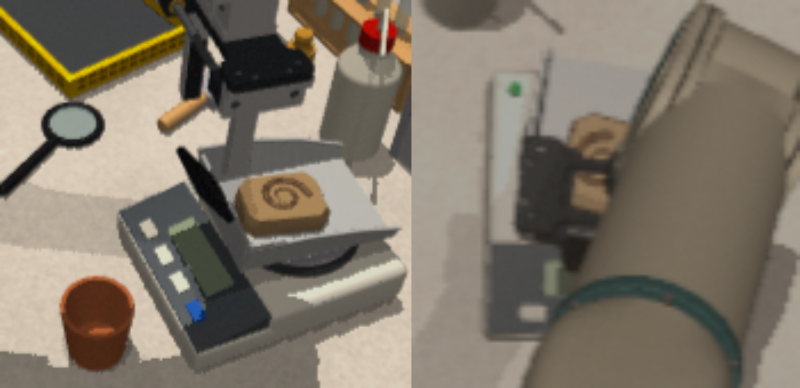

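```bash
cat >> h.py <<'E'
def proj(d,p):
    c=d['R']@np.asarray(p,float)+d['t']; return np.array([d['fx']*c[0]/c[2]+d['cx'],d['fy']*c[1]/c[2]+d['cy']])
E
python3 - <<'E'
from h import *
a=load('s1'); f=lambda p:((proj(a,p)-[220,150])*3*800/1050).round()
for y in(-47,47,-60,60): print(y,f(np.array([508.5,-223,175.4])+[y*-.02*-1+y*.17,y*.985,0]))
o=np.array([603,-243,69.5]);X=np.array([.985,-.174,0]);Y=np.array([.174,.985,0]);Z=np.array([0,0,1])
for p in((-118,30,96),(-118,-30,96),(-79,-30,40),(85,55,3),(85,-55,3)): print(p,f(o+p[0]*X+p[1]*Y+p[2]*Z))
E
```

```text
-47 [226. 191.]
47 [191. 120.]
-60 [232. 201.]
60 [186. 111.]
(-118, 30, 96) [175. 146.]
(-118, -30, 96) [198. 191.]
(-79, -30, 40) [231. 224.]
(85, 55, 3) [338. 157.]
(85, -55, 3) [391. 234.]
```

```bash
python3 - <<'E'
from h import *
a=load('s1')
im=cv2.resize(a['frame'][160:270,280:370,::-1],None,fx=6.5,fy=5.4,interpolation=cv2.INTER_CUBIC)
im=cv2.resize(a['frame'][160:260,280:380,::-1],(600,600),interpolation=cv2.INTER_CUBIC)
cv2.imwrite('pics/g2.png',im)
E
```

```text
(no output)
```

View pics/g2.png

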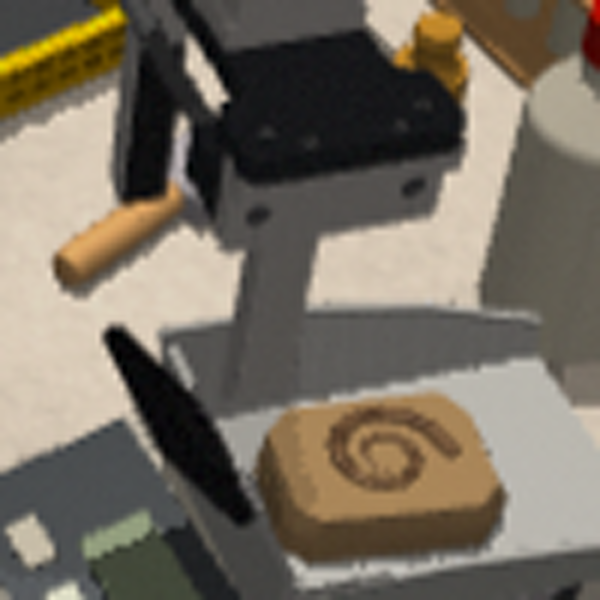

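Call:
play_rows(motion=[0.003,-0.003,-0.02,0,0,0.003,-0.003,-0.045,0,0,0.003,-0.003,-0.06,0,0,0.003,-0.003,-0.065,0,0.1,0.003,-0.003,-0.065,0,0.2,0.003,-0.003,-0.065,0,0.3,0.003,-0.003,-0.065,0,0.32,0.003,-0.003,-0.065,0,0.34,0.003,-0.003,-0.065,0,0.36,0.003,-0.003,-0.065,0,0.38,0.003,-0.003,-0.065,0,0.5,0.003,-0.003,-0.065,0,1,0.003,-0.003,-0.065,0,1,0.003,-0.003,-0.065,0,1])

```text
t: 3.9
tcp_pos: [515.0, -228.1, 114.3]
eef_rot: [0.087, 0.996, 0.0, 0.0]
contact_force: [1.6, 2.1, 2.6]
grip_width: 58.2
grasp_force: 30.0
```

Call:
play_rows(motion=[0,0,0.002,0,1,0,0,0.004,0,1,0,0,0.006,0,1,0,0,0.008,0,1,0,0,0.01,0,1,0,0,0.012,0,1,0,0,0.012,0,1])

```text
t: 4.6
tcp_pos: [514.6, -228.7, 126.4]
eef_rot: [0.087, 0.996, -0.0, 0.0]
contact_force: [0.6, -0.3, -2.9]
grip_width: 57.9
grasp_force: 30.0
```

```bash
cat >> h.py <<'E'
def cloud(d):
    v,u=np.mgrid[:384,:512];k=d['z_map']
    return (np.stack([(u-d['cx'])/d['fx']*k,(v-d['cy'])/d['fy']*k,k],-1)-d['t'])@d['R']
def plane(d,uvs):
    """plane normal through pixels region polygon"""
    m=np.zeros((384,512),np.uint8);cv2.fillPoly(m,[np.array(uvs,np.int32)],1)
    Q=cloud(d)[(m>0)&(d['z_map']>0)];c=np.median(Q,0);w,V=np.linalg.eigh(np.cov((Q).T));n=V[:,0]*np.sign(V[2,0])
    return c.round(1),n.round(3),np.degrees(np.arccos(n[2])).round(1)
E
python3 - <<'E'
from h import *
s=observe();print(s['tcp_pos'],s['contact_force'],s['moment'])
a=snap('side','s2')
cv2.imwrite('pics/g3.png',cv2.resize(a['frame'][160:285,270:400,::-1],(624,600),interpolation=cv2.INTER_CUBIC))
fo=[(365,237),(372,228),(380,243),(372,246)]
for n in('side0','s2'): print(plane(load(n),[(366,232),(368,228),(382,243),(370,248)]))
for n in('side0','s2'): # fossil top
    d=load(n);P=cloud(d);f=d['frame'].astype(int);m=(f[...,0]-f[...,2]>40)&(abs(P[...,0]-595)<60)&(abs(P[...,1]+241)<50)&(P[...,2]>70)
    Q=P[m];z=Q[:,2];Q=Q[z>np.percentile(z,50)-6];A=np.c_[Q[:,:2],np.ones(len(Q))];c=np.linalg.lstsq(A,Q[:,2],rcond=None)[0];print(n,len(Q),Q.mean(0).round(1),np.degrees(c[:2]).round(1))
E
```

```text
[ 514.60017349 -228.69711667  126.41747646] [ 0.61357266 -0.2898278  -2.88116171] [-0.12470812 -0.20213552  0.04021084]
(array([ 665. , -263.9,   72.5]), array([ 0.011, -0.005,  1.   ]), np.float64(0.7))
(array([ 664.3, -264.3,   73.3]), array([ 0.083, -0.014,  0.996]), np.float64(4.8))
side0 668 [ 591.7 -240.7   94.7] [0.6 0.2]
s2 637 [ 589.6 -243.   104.9] [-30.9 -10.8]
```

View pics/g3.png

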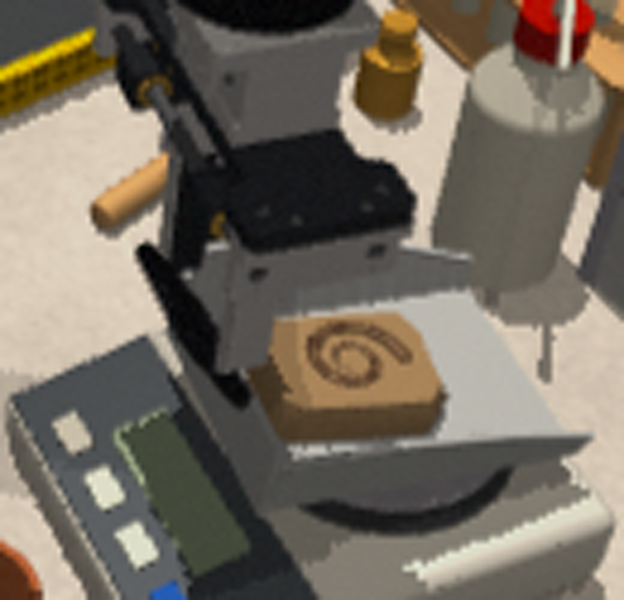

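Call:
play_rows(motion=[0,0,-0.004,0,1,0,0,-0.008,0,1,0,0,-0.012,0,1,0,0,-0.013,0,0.4,0,0,-0.013,0,0.36,0,0,-0.013,0,0.34,0,0,-0.013,0,0.3,0,0,-0.013,0,0.2,0,0,-0.013,0,0.1,0,0,-0.013,0,0,0,0,0.02,0,0,0,0,0.06,0,0,0,0,0.11,0,0,0,0,0.15,0,0,-0.05,0.05,0.18,0,0,-0.1,0.1,0.18,0,0,-0.12,0.15,0.18,0,0,-0.12,0.18,0.18,0,0])

```text
t: 6.45
tcp_pos: [401.2, -71.2, 305.9]
eef_rot: [0.088, 0.996, -0.0, 0.0]
contact_force: [1.8, 0.2, -0.4]
grip_width: 94.0
grasp_force: 0.0
```

```bash
cat >> h.py <<'E'
from scipy.spatial import cKDTree
from scipy.optimize import least_squares
from scipy.spatial.transform import Rotation as Ro
def model():
    g=lambda a,b:[x.ravel() for x in np.meshgrid(a,b)]
    L=[];x,y=g(np.arange(-75,86,3),np.arange(-55,56,3));L.append(np.c_[x,y,0*x+3])
    x,s=g(np.arange(-75,86,3),np.arange(0,46,3))
    h=np.where(x<0,45,45-27*x/85); k=s<=h; x,s=x[k],s[k]
    for q in(1,-1): L.append(np.c_[x,q*(55+s*.268),s])
    y,z=g(np.arange(-55,56,3),np.arange(3,46,3));L.append(np.c_[0*y-76,y,z])
    y,s=g(np.arange(-30,31,2.),np.arange(0,1.01,.04))
    L.append(np.c_[-79-39*s+4.1,y,40+56*s+2.9])
    return np.vstack(L)
def fit(names,p0,full=False,R=14):
    M=model();T=cKDTree(M);p=np.array(p0,float)
    if len(p)==4: p=np.r_[p,0,0]
    Q=[]
    for n in names:
        d=load(n);P=cloud(d);f=d['frame'].astype(int)
        Q.append(P[(d['z_map']>0)&(f[...,0]-f[...,2]<45)])
    Q=np.vstack(Q)
    loc=lambda p,Q:(Q-p[:3])@Ro.from_euler('ZYX',p[3:]).as_matrix()
    for r in(R,9,6):
        S=Q[(abs(Q-p[:3])<220).all(1)];l=loc(p,S);dd,_=T.query(l);S=S[(dd<r)&(l[:,2]>1.5)]
        def e(v):
            w=p.copy();w[:len(v)]=v;l=loc(w,S);_,i=T.query(l);return (l-M[i]).ravel()
        s=least_squares(e,p[:6 if full else 4],loss='soft_l1',f_scale=2,x_scale=[1,1,1]+[.01]*(3 if full else 1),diff_step=1e-4)
        p[:len(s.x)]=s.x
    return p[:3].round(1),np.degrees(p[3:]).round(1),len(S),np.sqrt(np.mean(e(s.x)**2)).round(2)
def fossil(n,lo,hi):
    d=load(n);P=cloud(d);f=d['frame'].astype(int)
    m=(f[...,0]-f[...,2]>45)&(P>lo).all(-1)&(P<hi).all(-1);Q=P[m]
    if len(Q)<20: return len(Q)
    T=Q[Q[:,2]>np.percentile(Q[:,2],90)-5];A=np.c_[T[:,:2]-T[:,:2].mean(0),np.ones(len(T))]
    c=np.linalg.lstsq(A,T[:,2],rcond=None)[0]
    r=cv2.minAreaRect(T[:,:2].astype(np.float32));return len(Q),T.mean(0).round(1),'slope deg',np.degrees(np.arctan(c[:2])).round(1),r
E
python3 - <<'E'
from h import *
print(fit(['top0','side0'],(603,-243,69.5,-.17)),fit(['top0','side0'],(603,-243,69.5,-.17),True))
s=observe();print(s['t'],s['tcp_pos'],s['contact_force'])
snap('side','s3');snap('top','t3')
print(fit(['t3','s3'],(603,-243,69.5,-.17)),fit(['t3'],(603,-243,69.5,-.17)))
for n in('top0','t3','s3'):print(fossil(n,(500,-310,75),(680,-190,130)))
E
```

```text
(array([ 603.2, -243.1,   69.5]), array([-9.8,  0. ,  0. ]), 3949, np.float64(1.49)) (array([ 603.3, -243.1,   69.6]), array([-9.7, -0.1,  0.5]), 3935, np.float64(1.48))
6.45 [401.16195929 -71.21256127 305.86273785] [ 1.7775551   0.18527349 -0.38493645]
(array([ 603.1, -243.1,   69.5]), array([-9.8,  0. ,  0. ]), 3740, np.float64(1.57)) (array([ 603.4, -243.1,   72.7]), array([-10.,   0.,   0.]), 1005, np.float64(1.25))
(291, array([ 596.6, -239.3,   97.8]), 'slope deg', array([0.5, 1.3]), ((596.5521240234375, -238.759033203125), (56.00344467163086, 77.87892150878906), 72.15938568115234))
(292, array([ 594.3, -241.6,   97.4]), 'slope deg', array([0.3, 0.4]), ((594.0250854492188, -239.6710205078125), (55.46884536743164, 79.26399993896484), 74.2056655883789))
(637, array([ 591.1, -241.2,   94.8]), 'slope deg', array([0. , 0.1]), ((591.73486328125, -239.70516967773438), (60.517940521240234, 81.2498779296875), 72.86146545410156))
```

Call:
play_rows(motion=[0.04,-0.02,0,0,0.4,0.08,-0.043,0,0,0.77,0.12,-0.065,0,0,0.77,0.16,-0.086,0,0,0.77,0.201,-0.108,0,0,0.77,0.201,-0.108,-0.04,0,0.77,0.201,-0.108,-0.08,0,0.77,0.201,-0.108,-0.12,0,0.77,0.201,-0.108,-0.15,0,0.77,0.201,-0.108,-0.16,0,0.77,0.201,-0.108,-0.16,0,0.77,0.201,-0.108,-0.16,0,0.77])

```text
t: 7.75
tcp_pos: [605.3, -180.4, 146.7]
eef_rot: [0.087, 0.996, -0.0, 0.001]
contact_force: [-0.5, -0.9, 0.1]
grip_width: 21.4
grasp_force: 0.0
```

```bash
python3 - <<'E'
from h import *
for i in range(4):
    s=observe();print(s['t'],s['tcp_pos'].round(1),s['contact_force'].round(1),round(s['grip_width'],1),s['dq'].round(3))
    if i==0: snap('side','s4')
X=np.array([.985,-.170,0]);Y=np.array([.170,.985,0]);o=np.array([603.2,-243.1,69.5])
q=s['tcp_pos']-o;print('local',q@X,q@Y,q[2])
E
```

```text
7.75 [ 605.3 -180.4  146.7] [-0.5 -0.9  0.1] 21.4 [-0.002 -0.019  0.002 -0.008 -0.001 -0.001 -0.001]
7.8 [ 605.6 -180.4  147.2] [1.  0.5 0.1] 21.5 [-0.001 -0.009 -0.001  0.002 -0.002 -0.002 -0.001]
7.8 [ 605.6 -180.4  147.2] [1.  0.5 0.1] 21.5 [-0.001 -0.009 -0.001  0.002 -0.002 -0.002 -0.001]
7.8 [ 605.6 -180.4  147.2] [1.  0.5 0.1] 21.5 [-0.001 -0.009 -0.001  0.002 -0.002 -0.002 -0.001]
local -8.286629588613419 62.18681007427326 77.72942771585988
```

Call:
play_rows(motion=[-0.003,0.001,-0.015,0,0.77,-0.003,0.001,-0.03,0,0.77,-0.003,0.001,-0.045,0,0.77,-0.003,0.001,-0.058,0,0.77,-0.003,0.001,-0.063,0,0.77,-0.003,0.001,-0.063,0,0.77,-0.003,0.001,-0.063,0,0.82,-0.003,0.001,-0.063,0,0.86,-0.003,0.001,-0.063,0,0.88,-0.003,0.001,-0.063,0,0.89,-0.003,0.001,-0.063,0,0.9,-0.003,0.001,-0.063,0,0.9])

```text
t: 9.0
tcp_pos: [601.2, -178.7, 82.4]
eef_rot: [0.087, 0.996, 0.0, 0.0]
contact_force: [0.7, 0.0, -0.0]
grip_width: 9.3
grasp_force: 0.0
```

```bash
python3 - <<'E'
from h import *
snap('side','s5');snap('top','t5')
s=observe();print(s['t'],s['tcp_pos'].round(1),s['contact_force'].round(1),round(s['grip_width'],1),s['grasp_force'])
print(fit(['s5'],(603,-243,69.5,-.17)),fit(['s5'],(603,-243,69.5,-.17),True))
print(fossil('s5',(500,-310,75),(680,-190,130)))
E
```

```text
9.1 [ 601.1 -178.7   82.4] [-0.4  0.5 -0.4] 9.4 0.0
(array([ 603.3, -243.3,   69.7]), array([-9.8,  0. ,  0. ]), 2517, np.float64(1.49)) (array([ 603.4, -243.3,   69.8]), array([-10.2,  -0.9,   2.1]), 2300, np.float64(1.38))
(151, array([ 582. , -248.4,   94.5]), 'slope deg', array([-0.6,  0.3]), ((589.73828125, -241.88253784179688), (54.44057083129883, 76.61061096191406), 77.37525177001953))
```

Call:
play_rows(motion=[0,0,0,0,0.91,0,0,0,0,0.92,0,-0.001,0.003,0,0.93,0,-0.002,0.006,0,0.94,0,-0.003,0.01,0,0.95,-0.001,-0.005,0.014,0,0.96,-0.001,-0.007,0.018,0,0.97,-0.001,-0.009,0.022,0,0.98,-0.002,-0.01,0.026,0,1,-0.002,-0.011,0.029,0,1,-0.002,-0.012,0.031,0,1,-0.002,-0.012,0.031,0,1])

```text
t: 10.3
tcp_pos: [599.4, -190.9, 113.7]
eef_rot: [0.087, 0.996, -0.0, 0.0]
contact_force: [0.4, -0.5, -0.6]
grip_width: 0.1
grasp_force: 0.0
```

```bash
python3 - <<'E'
from h import *
snap('side','s6');snap('top','t6')
s=observe();print(s['t'],s['tcp_pos'].round(1),s['contact_force'].round(1),round(s['grip_width'],1),s['grasp_force'],s['moment'])
print(fit(['s6'],(603,-243,75,-.17,0,.2),True),fit(['s6','t6'],(603,-243,75,-.17,0,0.1),True))
print(fossil('s6',(500,-310,75),(680,-190,150)))
E
```

```text
10.4 [ 599.1 -190.6  113.3] [ 0.5  0.2 -0.7] 0.8 0.0 [ 0.01875009  0.01578298 -0.00117624]
(array([ 603.4, -243. ,   75.1]), array([-9.6, -2.5,  5.6]), 1710, np.float64(1.64)) (array([ 603.4, -243.1,   75.1]), array([-10.6,  -2.4,   3.2]), 1838, np.float64(1.45))
(106, array([ 569. , -235.9,   94.4]), 'slope deg', array([-0.3,  0. ]), ((588.608154296875, -240.50064086914062), (50.73979949951172, 78.00352478027344), 66.16080474853516))
```

```bash
python3 - <<'E'
from h import *
print(fit(['s6'],(603,-243,69.5,-.17)))
M=Ro.from_euler('Z',-9.8,degrees=True).as_matrix()
l=(cloud(load('side0'))-[603.2,-243.1,69.5])@M
for x in range(-75,86,15):
    s=l[(abs(l[...,0]-x)<4)&(l[...,1]>50)&(l[...,1]<72)&(l[...,2]>5)&(l[...,2]<55)]
    print(x,s[:,2].max().round(),s[:,1].max().round(),len(s))
E
```

```text
(array([ 603.3, -243.4,   69.6]), array([-9.9,  0. ,  0. ]), 2529, np.float64(1.51))
-75 48.0 68.0 19
-60 48.0 69.0 39
-45 46.0 68.0 47
-30 48.0 67.0 48
-15 47.0 66.0 45
0 42.0 66.0 40
15 41.0 67.0 41
30 37.0 66.0 41
45 35.0 62.0 34
60 30.0 61.0 26
75 26.0 61.0 20
```

Call:
play_rows(motion=[0,0,0.012,0,1,0,0.004,0.015,0,0.9,0.001,0.008,0.015,0,0.77,0.002,0.012,0.015,0,0.77,0.002,0.012,0.015,0,0.77,0.002,0.012,0,0,0.77,0.002,0.012,-0.015,0,0.77,0.002,0.012,-0.028,0,0.77,0.002,0.012,-0.031,0,0.77,0.002,0.012,-0.031,0,0.77])

```text
t: 11.4
tcp_pos: [600.7, -178.6, 81.7]
eef_rot: [0.087, 0.996, 0.0, -0.001]
contact_force: [-0.3, 0.2, 0.2]
grip_width: 21.4
grasp_force: 0.0
```

Call:
play_rows(motion=[0,0,0.004,0,0.86,0,0,0.004,0,0.9,0,0,0.004,0,0.92,0,0,0.004,0,0.94,0,0,0.004,0,0.96,0,0,0.004,0,0.98,0,0,0.004,0,1,0,0,0.004,0,1,0,0,0.004,0,1])

```text
t: 12.3
tcp_pos: [601.1, -178.7, 86.3]
eef_rot: [0.087, 0.996, -0.0, -0.0]
contact_force: [-0.0, 0.1, -0.2]
grip_width: 0.7
grasp_force: 0.0
```

```bash
python3 - <<'E'
from h import *
snap('side','s7')
s=observe();print(s['t'],s['tcp_pos'].round(1),s['contact_force'].round(1),round(s['grip_width'],1),s['grasp_force'],s['moment'].round(2))
print(fit(['s7'],(603,-243,69.5,-.17)),fit(['s7'],(603,-243,69.5,-.17),True))
print(fossil('s7',(500,-310,75),(680,-190,150)))
E
```

```text
12.35 [ 601.1 -178.7   86.3] [ 0.5 -0.1  0.3] 0.4 0.0 [ 0.02 -0.07 -0.03]
(array([ 603.4, -243.5,   69.9]), array([-9.9,  0. ,  0. ]), 2503, np.float64(1.48)) (array([ 603.4, -243.3,   69.6]), array([-10.1,  -0.9,   2.2]), 2388, np.float64(1.38))
(153, array([ 583.4, -248.8,   94.5]), 'slope deg', array([-0.5, -0.5]), ((590.233642578125, -240.19618225097656), (56.855533599853516, 77.88671875), 72.78064727783203))
```

```bash
python3 - <<'E'
from h import *
a=snap('side','s8');b=snap('top','t8')
A=cv2.resize(a['frame'][165:265,290:390,::-1],(600,600),interpolation=cv2.INTER_CUBIC)
cv2.imwrite('pics/g4.png',A)
s=observe()
p=s['tcp_pos'];print((proj(a,p)-[290,165])*6,(proj(a,p+[0,0,60])-[290,165])*6)
M=Ro.from_euler('Z',-9.8,degrees=True).as_matrix();o=np.array([603.2,-243.1,69.5])
for q in((-12,55,3),(-12,66.8,44),(85,60,18),(-75,67,45),(-12,-67,44)): print(q,(proj(a,o+M@np.array(q,float))-[290,165])*6)
E
```

```text
[244.11869617 328.77305913] [264.54868596 219.51431005]
(-12, 55, 3) [250.10267315 366.46128427]
(-12, 66.8, 44) [251.73195838 273.74933784]
(85, 60, 18) [469.28018752 287.0870112 ]
(-75, 67, 45) [102.34554531 301.20615331]
(-12, -67, 44) [405.43257763 529.59641225]
```

View pics/g4.png

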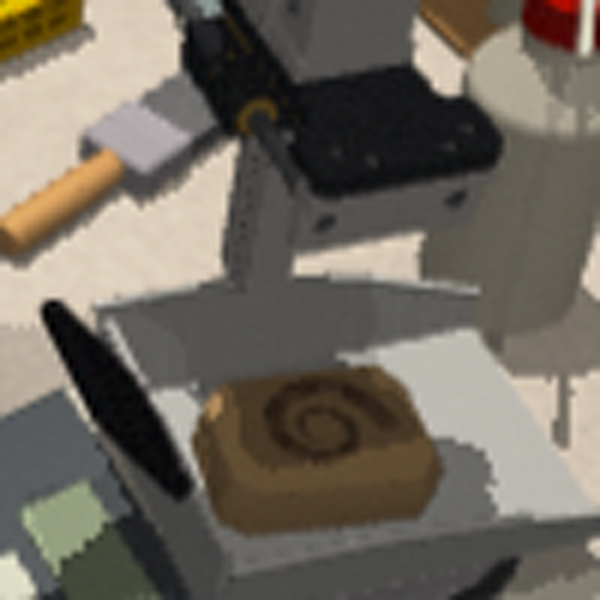

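```bash
python3 - <<'E'
from h import *
M=Ro.from_euler('Z',-9.8,degrees=True).as_matrix();o=np.array([603.2,-243.1,69.5])
d=load('s8')
for u in(240,265,280):
  for v in (180,220,240,260,275,290,310):
    print((u,v),((pt(d,290+u/6,165+v/6,w=0)-o)@M).round(1),end=' ')
  print()
# s4: hover at z 147, opening 21.5 : segment points near tcp
d=load('s4');P=cloud(d);l=(P-o)@M
m=(l[...,2]>84)&(l[...,2]<130)&(abs(l[...,0]+8)<25)&(l[...,1]>0)&(l[...,1]<120)
for zz in(85,95,105,115,125):
    q=l[m&(abs(l[...,2]-zz)<5)];print(zz,len(q),q[:,0].min().round(1),q[:,0].max().round(1),np.percentile(q[:,1],[0,10,50,90,100]).round(1))
E
```

```text
(240, 180) [-24.1  67.3  96.3] (240, 220) [-22.8  64.5  77.8] (240, 240) [-24.7  58.5  73.2] (240, 260) [-24.   57.1  63.7] (240, 275) [-23.2  56.5  55.9] (240, 290) [-23.8  53.4  50.9] (240, 310) [-17.8  60.8  31.1] 
(265, 180) [-23.7  50.2 111.2] (265, 220) [-21.7  48.3  92.1] (265, 240) [-18.9  50.3  79.3] (265, 260) [-18.1  49.   69.7] (265, 275) [-16.7  49.2  61.2] (265, 290) [-7.7 61.9 38.5] (265, 310) [-7.1 60.1 28.9] 
(280, 180) [-17.7  49.8 110.1] (280, 220) [-13.7  50.9  87.8] (280, 240) [-12.1  50.9  77. ] (280, 260) [-12.3  47.8  69.4] (280, 275) [-10.1  49.4  59.3] (280, 290) [-1.4 61.3 37.5] (280, 310) [-0.8 59.4 28. ] Traceback (most recent call last):
  File "<stdin>", line 12, in <module>
    return umr_minimum(a, axis, None, out, keepdims, initial, where)
ValueError: zero-size array to reduction operation minimum which has no identity
```

```bash
python3 - <<'E'
from h import *
M=Ro.from_euler('Z',-9.8,degrees=True).as_matrix();o=np.array([603.2,-243.1,69.5])
for n,c,y0 in(('s8',(601.1,-178.7,86.3),-16),('s4',(605.6,-180.4,147.2),-26),('s1',(508.5,-223.1,175.4),-64)):
    l=(cloud(load(n))-np.array(c))@M   # relative to TCP, closing axis = y
    m=(abs(l[...,0])<25)&(l[...,1]<-1)&(l[...,1]>y0)&(l[...,2]>-45)&(l[...,2]<130)
    print(n,[(a,int((m&(abs(l[...,2]-a)<2.5)).sum()),) for a in range(-40,125,10)])
    q=l[m&(l[...,2]>60)&(l[...,2]<72)]; print(np.percentile(q,[5,50,95],axis=0).round(1).tolist() if len(q) else 0)
E
```

```text
s8 [(-40, 0), (-30, 0), (-20, 0), (-10, 36), (0, 38), (10, 31), (20, 11), (30, 2), (40, 19), (50, 14), (60, 13), (70, 16), (80, 12), (90, 12), (100, 6), (110, 0), (120, 0)]
[[-11.7, -13.6, 60.6], [-7.5, -11.8, 66.1], [0.9, -4.9, 71.6]]
s4 [(-40, 5), (-30, 0), (-20, 0), (-10, 0), (0, 0), (10, 0), (20, 0), (30, 2), (40, 12), (50, 20), (60, 19), (70, 16), (80, 12), (90, 10), (100, 8), (110, 1), (120, 0)]
[[-11.9, -24.2, 61.0], [-6.8, -22.6, 65.8], [5.9, -14.3, 71.1]]
s1 [(-40, 16), (-30, 15), (-20, 14), (-10, 50), (0, 0), (10, 0), (20, 0), (30, 2), (40, 21), (50, 17), (60, 18), (70, 24), (80, 24), (90, 21), (100, 18), (110, 0), (120, 0)]
[[-11.0, -61.1, 61.3], [-5.5, -59.0, 66.7], [7.1, -50.2, 71.2]]
```

```bash
python3 - <<'E'
from h import *
M=Ro.from_euler('Z',-9.8,degrees=True).as_matrix()
for n,c in(('s8',(601.1,-178.7,86.3)),('s4',(605.6,-180.4,147.2)),('s1',(508.5,-223.1,175.4))):
    l=(cloud(load(n))-np.array(c))@M
    m=(abs(l[...,0])<45)&(abs(l[...,1])<95)&(l[...,2]>55)&(l[...,2]<150)
    for a in range(60,150,6):
        q=l[m&(abs(l[...,2]-a)<3)]
        if len(q): print(n,a,len(q),q[:,:2].min(0).round(),q[:,:2].max(0).round())
E
```

```text
s8 60 21 [-11. -14.] [ 1. 10.]
s8 66 25 [-12. -14.] [ 1. 13.]
s8 72 17 [-12. -13.] [0. 9.]
s8 78 20 [-11. -14.] [ 2. 11.]
s8 84 23 [-12. -15.] [ 1. 12.]
s8 90 18 [-12. -14.] [-2.  9.]
s8 96 16 [-12. -13.] [-6. 10.]
s8 102 7 [-12. -13.] [-9.  5.]
s8 108 1 [-11.  -5.] [-11.  -5.]
s8 126 66 [-36. -82.] [31. 81.]
s8 132 107 [-36. -83.] [32. 76.]
s8 138 177 [-36. -83.] [30. 77.]
s8 144 147 [-37. -84.] [18. 78.]
s4 60 35 [-12. -25.] [ 6. 21.]
s4 66 41 [-12. -24.] [ 7. 21.]
s4 72 37 [-12. -25.] [ 2. 22.]
s4 78 27 [-12. -24.] [ 3. 18.]
s4 84 30 [-12. -24.] [ 1. 20.]
s4 90 21 [-12. -24.] [-4. 23.]
s4 96 12 [-13. -25.] [ -6. -13.]
s4 102 9 [-13. -25.] [ -8. -15.]
s4 108 5 [-13. -25.] [ -9. -14.]
s4 126 90 [-37. -82.] [32. 77.]
s4 132 146 [-37. -82.] [30. 79.]
s4 138 212 [-37. -82.] [31. 81.]
s4 144 152 [-37. -82.] [26. 78.]
s1 60 48 [-11. -61.] [ 8. 57.]
s1 66 55 [-11. -61.] [ 8. 58.]
s1 72 44 [-11. -62.] [ 7. 54.]
s1 78 49 [-11. -61.] [ 9. 55.]
s1 84 45 [-11. -61.] [ 7. 59.]
s1 90 42 [-12. -62.] [ 7. 55.]
s1 96 42 [-10. -62.] [ 9. 56.]
s1 102 28 [-11. -62.] [ 9. 58.]
s1 108 7 [-3. 48.] [ 4. 50.]
s1 114 9 [-6. 46.] [ 3. 50.]
s1 120 10 [-10.  45.] [-3. 50.]
s1 126 74 [-35. -82.] [33. 78.]
s1 132 143 [-35. -82.] [33. 80.]
s1 138 189 [-36. -83.] [33. 76.]
s1 144 170 [-35. -85.] [31. 76.]
```

Call:
play_rows(motion=[0,0,0.04,0,1,0,0,0.08,0,0.8,0,0,0.11,0,0.4,-0.03,-0.016,0.12,0,0,-0.06,-0.033,0.12,0,0,-0.0875,-0.048,0.11,0,0,-0.0875,-0.048,0.08,0,0,-0.0875,-0.048,0.05,0,0,-0.0875,-0.048,0.025,0,0,-0.0875,-0.048,0.005,0,0,-0.0875,-0.048,-0.004,0,0,-0.0875,-0.048,-0.004,0,0.2,-0.0875,-0.048,-0.004,0,0.3,-0.0875,-0.048,-0.004,0,0.34,-0.0875,-0.048,-0.004,0,0.38,-0.0875,-0.048,-0.004,0,0.5,-0.0875,-0.048,-0.004,0,1,-0.0875,-0.048,-0.004,0,1,-0.0875,-0.048,-0.004,0,1])

```text
t: 14.35
tcp_pos: [514.0, -227.5, 82.8]
eef_rot: [0.087, 0.996, -0.0, 0.001]
contact_force: [-1.2, -2.5, 4.3]
grip_width: 59.8
grasp_force: 30.0
```

```bash
python3 - <<'E'
from h import *
snap('side','s9')
s=observe();print(s['t'],s['tcp_pos'].round(1),s['contact_force'].round(1),round(s['grip_width'],1),s['grasp_force'],s['moment'].round(2))
print(fit(['s9'],(603,-243,69.5,-.17)),fossil('s9',(500,-310,75),(680,-190,150)))
E
```

```text
14.4 [ 514.  -227.5   82.8] [-0.8 -2.1  4.7] 60.0 29.99608039855957 [-0.86  0.16 -0.16]
(array([ 603.2, -243.2,   69.5]), array([-9.8,  0. ,  0. ]), 1629, np.float64(1.53)) (488, array([ 593.6, -248.1,   94.1]), 'slope deg', array([ 0.3, -0. ]), ((592.4963989257812, -242.39561462402344), (56.949466705322266, 82.0634765625), 76.7170181274414))
```

Call:
play_rows(motion=[0,0,0.001,0,1,0,0,0.002,0,1,0,0,0.004,0,1,0,0,0.006,0,1,0,0,0.008,0,1,0,0,0.01,0,1,0,0,0.012,0,1,0,0,0.012,0,1])

```text
t: 15.2
tcp_pos: [513.5, -226.5, 94.5]
eef_rot: [0.087, 0.996, 0.0, -0.0]
contact_force: [0.9, 0.1, -5.6]
grip_width: 59.4
grasp_force: 30.0
```

```bash
python3 - <<'E'
from h import *
snap('side','s10')
s=observe();print(s['t'],s['tcp_pos'].round(1),s['contact_force'].round(1),round(s['grip_width'],1),s['moment'].round(2))
print(fit(['s10'],(603,-243,79,-.17,0.03,0),True),fit(['s2'],(603,-243,79,-.17,0.03,0),True))
F=[(366,232),(368,228),(382,243),(370,248)]
print(plane(load('s10'),F),plane(load('s2'),F))
E
```

```text
15.25 [ 513.5 -226.5   94.4] [-0.1 -0.6 -6. ] 59.7 [ 0.11  0.38 -0.03]
(array([ 603.2, -243.2,   79.1]), array([-10.2,  -0. ,   1. ]), 953, np.float64(1.61)) (array([ 603.3, -243.3,   79.4]), array([-10.4,   0.2,   3.2]), 1216, np.float64(1.72))
(array([ 664. , -264.6,   73.9]), array([ 0.068, -0.006,  0.998]), np.float64(3.9)) (array([ 664.3, -264.3,   73.3]), array([ 0.083, -0.014,  0.996]), np.float64(4.8))
```

Call:
play_rows(motion=[0,0,0.003,0,1,0,0,0.006,0,1,0,0,0.01,0,1,0,0,0.014,0,1,0,0,0.015,0,1,0,0,0.015,0,1])

```text
t: 15.85
tcp_pos: [513.9, -226.7, 109.7]
eef_rot: [0.087, 0.996, -0.0, 0.0]
contact_force: [-0.6, 0.0, -5.3]
grip_width: 60.0
grasp_force: 30.0
```

```bash
cat >> h.py <<'E'
def tilt(n,o,yaw,z):
    """floor plane near mouth; z=(lo,hi) world; returns centroid, pitch (mouth down +), roll"""
    M=Ro.from_euler('Z',yaw,degrees=True).as_matrix();d=load(n);l=(cloud(d)-np.array(o,float))@M;f=d['frame'].astype(int)
    m=(l[...,0]>40)&(l[...,0]<88)&(abs(l[...,1])<42)&(l[...,2]>z[0]-o[2])&(l[...,2]<z[1]-o[2])&(f[...,0]-f[...,2]<40)
    Q=l[m]
    if len(Q)<15: return len(Q)
    for _ in range(3):
        A=np.c_[Q[:,:2],np.ones(len(Q))];c=np.linalg.lstsq(A,Q[:,2],rcond=None)[0];r=abs(A@c-Q[:,2]);Q=Q[r<max(3,2.5*np.median(r))]
    return len(Q),Q.mean(0).round(1),np.degrees(np.arctan([-c[0],c[1]])).round(1),'floor z at x=0',c[2].round(1)
E
python3 - <<'E'
from h import *
snap('side','s11')
s=observe();print(s['t'],s['tcp_pos'].round(1),s['contact_force'].round(1),round(s['grip_width'],1),s['moment'].round(2))
for n,z in(('s9',(66,80)),('s10',(66,95)),('s11',(70,110))): print(n,tilt(n,(603.2,-243.1,69.5),-9.8,z))
print(fossil('s11',(500,-310,75),(680,-190,150)))
E
```

```text
15.9 [ 513.7 -226.6  109.5] [ 1.4  0.4 -6. ] 59.9 [0.04 0.41 0.03]
s9 (490, array([63.1, -1.5,  2.4]), array([ 0.6, -0.1]), 'floor z at x=0', np.float64(3.1))
s10 (423, array([60.4, -0.1,  4.4]), array([ 3.3, -0.2]), 'floor z at x=0', np.float64(7.9))
s11 (400, array([59.9,  0.3, 17. ]), array([4.6, 0. ]), 'floor z at x=0', np.float64(21.8))
(528, array([ 585. , -243.2,  115.2]), 'slope deg', array([-3.2,  1.2]), ((585.84912109375, -241.98785400390625), (53.426544189453125, 78.29344940185547), 79.44137573242188))
```

```bash
python3 - <<'E'
from h import *
for n in('t3',):
    d=load(n);P=cloud(d);f=d['frame'].astype(int)
    m=(f[...,0]-f[...,2]>90)&(f[...,1]-f[...,2]>60)&(abs(P[...,0]-582)<140)&(abs(P[...,1]-226)<190)&(P[...,2]<60)
    Q=P[m&(P[...,2]>26)];print(len(Q),np.percentile(Q[:,2],[10,50,90]));r=cv2.minAreaRect(Q[:,:2].astype(np.float32));print(n,r)
    u=np.argwhere(m)[:,::-1].astype(np.float32);b=cv2.boxPoints(cv2.minAreaRect(u));C=np.array([pt(d,*p,34) for p in b]);print(C.mean(0).round(1),C.round(0).tolist())
    M=Ro.from_euler('Z',9.7,degrees=True).as_matrix();l=(P-[582,226,0])@M;g=(abs(l[...,0])<60)&(abs(l[...,1])<100);print('foam z',np.median(l[g][:,2]))
E
```

```text
611 [31.97440832 36.03965236 39.87996255]
t3 ((583.7637329101562, 232.49488830566406), (207.73519897460938, 285.3269958496094), 9.433706283569336)
[583.8 232.8  34. ] [[662.0, 394.0, 34.0], [709.0, 108.0, 34.0], [504.0, 75.0, 34.0], [460.0, 355.0, 34.0]]
foam z 16.09396657710361
```

Call:
play_rows(motion=[0,0,0.005,-0.03,1,0,0,0.014,-0.08,1,0,0,0.024,-0.15,1,0,0,0.033,-0.23,1,0,0,0.038,-0.32,1,0,0,0.04,-0.42,1,0,0.002,0.04,-0.52,1,0,0.007,0.04,-0.62,1,0.001,0.015,0.04,-0.72,1,0.002,0.027,0.04,-0.82,1,0.003,0.043,0.04,-0.92,1,0.004,0.063,0.04,-1.01,1,0.006,0.085,0.04,-1.09,1,0.008,0.11,0.04,-1.15,1,0.01,0.135,0.04,-1.19,1,0.012,0.16,0.04,-1.22,1,0.014,0.185,0.04,-1.23,1,0.016,0.21,0.04,-1.23,1,0.018,0.235,0.04,-1.23,1,0.02,0.26,0.04,-1.23,1])

```text
t: 17.9
tcp_pos: [534.0, 35.1, 149.8]
eef_rot: [0.646, 0.763, 0.001, -0.0]
contact_force: [0.8, -0.4, -6.2]
grip_width: 59.3
grasp_force: 30.0
```

Call:
play_rows(motion=[0.002,0.025,0,0,1,0.004,0.05,0,0,1,0.006,0.075,0,0,1,0.008,0.1,0,0,1,0.01,0.125,0,0,1,0.012,0.15,0,0,1,0.014,0.175,0,0,1,0.016,0.2,0,0,1,0.018,0.225,0,0,1,0.02,0.25,0,0,1,0.022,0.273,0,0,1,0.024,0.293,0,0,1,0.025,0.31,0,0,1,0.026,0.322,0,0,1,0.026,0.33,0,0,1,0.026,0.334,0,0,1,0.026,0.334,0,0,1,0.026,0.334,0,0,1])

```text
t: 19.7
tcp_pos: [559.8, 366.1, 149.5]
eef_rot: [0.646, 0.763, -0.0, 0.0]
contact_force: [-0.3, -0.3, -6.3]
grip_width: 59.8
grasp_force: 30.0
```

```bash
python3 - <<'E'
from h import *
snap('side','s12');snap('top','t12')
s=observe();print(s['t'],s['tcp_pos'].round(1),s['contact_force'].round(1),round(s['grip_width'],1),s['moment'].round(2),s['eef_rot'])
o=s['tcp_pos']+91*np.array([.168,-.986,0]);o[2]-=13
print(o,tilt('s12',o,-80.3,(80,150)))
print(fossil('s12',o-[100,110,20],o+[100,110,80]))
d=load('s12');P=cloud(d);f=d['frame'].astype(int)
m=(f[...,0]-f[...,2]>90)&(f[...,1]-f[...,2]>60)&(abs(P[...,0]-582)<140)&(abs(P[...,1]-230)<190)&(P[...,2]<60)&(P[...,2]>26)
print(cv2.minAreaRect(P[m][:,:2].astype(np.float32)),m.sum())
d=load('s3');P=cloud(d);f=d['frame'].astype(int)
m=(f[...,0]-f[...,2]>90)&(f[...,1]-f[...,2]>60)&(abs(P[...,0]-582)<140)&(abs(P[...,1]-230)<190)&(P[...,2]<60)&(P[...,2]>26)
print(cv2.minAreaRect(P[m][:,:2].astype(np.float32)),m.sum())
E
```

```text
19.8 [559.9 366.2 149.5] [-0.6  0.6 -5.3] 59.8 [0.28 0.08 0.06] [ 6.46218083e-01  7.63152756e-01 -1.42557718e-04  1.98829004e-04]
[575.20747918 276.45832844 136.54739874] (216, array([ 59.3,  -1.1, -15.7]), array([5.6, 0. ]), 'floor z at x=0', np.float64(-9.9))
18
((581.7698974609375, 231.61358642578125), (212.24351501464844, 292.2473449707031), 9.493513107299805) 633
((581.4180297851562, 232.8369140625), (210.7084503173828, 294.6279296875), 9.540193557739258) 730
```

Call:
play_rows(motion=[0,0.002,-0.005,0,1,0,0.003,-0.015,0,1,0,0.004,-0.03,0,1,0,0.004,-0.045,0,1,0,0.004,-0.06,0,1,0,0.004,-0.073,0,1,0,0.004,-0.083,0,1,0,0.004,-0.09,0,1,0,0.004,-0.095,0,1,0,0.004,-0.098,0,1,0,0.004,-0.101,0,1,0,0.004,-0.104,0,1,0,0.004,-0.107,0,1,0,0.004,-0.11,0,1,0,0.004,-0.112,0,1,0,0.004,-0.114,0,1,0,0.004,-0.114,0,1])

```text
t: 21.5
tcp_pos: [559.9, 371.6, 35.4]
eef_rot: [0.645, 0.764, 0.0, 0.0]
contact_force: [-0.2, 3.0, -0.3]
grip_width: 59.7
grasp_force: 30.0
```

```bash
python3 - <<'E'
from h import *
snap('side','s13');snap('top','t13')
s=observe();print(s['t'],s['tcp_pos'].round(1),s['contact_force'].round(1),round(s['grip_width'],1),s['moment'].round(2))
o=(575.5,280,14)
print(tilt('s13',o,-80.5,(8,45)))
print(fossil('s13',(480,150,20),(680,380,100)))
E
```

```text
21.6 [560.  371.3  35.5] [ 0.3  3.2 -0.9] 59.9 [ 0.27 -0.08  0.08]
(233, array([64.5, -0.5,  3.2]), array([3.8, 0.5]), 'floor z at x=0', np.float64(7.6))
(247, array([581.1, 265.3,  35. ]), 'slope deg', array([0.2, 0.5]), ((577.1223754882812, 265.63909912109375), (205.0745086669922, 210.0056610107422), 5.551154613494873))
```

Call:
play_rows(motion=[0,0.002,-0.002,0,1,0,0.003,-0.004,0,1,0,0.004,-0.006,0,1,0,0.005,-0.007,0,1,0,0.005,-0.008,0,1,0,0.005,-0.008,0,1])

```text
t: 22.2
tcp_pos: [559.9, 374.1, 29.0]
eef_rot: [0.646, 0.763, -0.001, 0.0]
contact_force: [-3.0, -4.0, 9.7]
grip_width: 59.8
grasp_force: 30.0
```

```bash
python3 - <<'E'
from h import *
snap('side','s14')
s=observe();print(s['t'],s['tcp_pos'].round(1),s['contact_force'].round(1),round(s['grip_width'],1),s['moment'].round(2))
o=(575.5,280,14)
print(tilt('s14',o,-80.5,(8,45)),fit(['s14'],(575.5,282,14,-1.405)))
d=load('s14');P=cloud(d);f=d['frame'].astype(int)
m=(f[...,0]-f[...,2]>90)&(f[...,1]-f[...,2]>60)&(abs(P[...,0]-582)<140)&(abs(P[...,1]-230)<190)&(P[...,2]<60)&(P[...,2]>26)
print(cv2.minAreaRect(P[m][:,:2].astype(np.float32)),m.sum())
E
```

```text
22.25 [559.9 374.1  28.9] [-3.9 -4.  11.4] 59.8 [-1.19  0.72 -0.08]
(226, array([64.9,  0.9,  2.5]), array([ 3.2, -0.1]), 'floor z at x=0', np.float64(6.2)) (array([575.5, 282.1,  14.4]), array([-80.5,   0. ,   0. ]), 1481, np.float64(1.68))
((582.0076293945312, 230.4156494140625), (211.33810424804688, 291.0632019042969), 9.36886978149414) 597
```

Call:
play_rows(motion=[0,0,0.001,0,1,0,0,0.001,0,0.4,0,0,0.001,0,0.35,0,0,0.001,0,0.3,0,0,0.001,0,0.1,0,0,0.001,0,0])

```text
t: 22.85
tcp_pos: [559.5, 376.8, 28.1]
eef_rot: [0.646, 0.764, 0.0, -0.0]
contact_force: [0.1, 0.6, 0.6]
grip_width: 78.5
grasp_force: 0.0
```

```bash
python3 - <<'E'
from h import *
snap('side','s15');snap('top','t15')
s=observe();print(s['t'],s['tcp_pos'].round(1),s['contact_force'].round(1),round(s['grip_width'],1))
o=(575.5,282,14)
print(tilt('s15',o,-80.5,(8,45)),fit(['s15'],(575.5,282,14,-1.405)),fit(['s15'],(575.5,282,14,-1.405,0.03,0),True))
d=load('s15');P=cloud(d);f=d['frame'].astype(int);l=(P-o)@Ro.from_euler('Z',-80.5,degrees=True).as_matrix()
for x in range(45,86,6):
    q=l[(abs(l[...,0]-x)<3)&(abs(l[...,1])<40)];print(x,np.percentile(q[:,2],[10,50,90]).round(1))
m=(f[...,0]-f[...,2]>35)&(l[...,0]>-75)&(l[...,0]<80)&(abs(l[...,1])<50)&(l[...,2]>15);Q=l[m];print(len(Q),cv2.minAreaRect(Q[:,:2].astype(np.float32)),np.percentile(Q[:,2],[10,50,90]))
A=cv2.resize(d['frame'][90:215,190:330,::-1],(672,600),interpolation=cv2.INTER_CUBIC);cv2.imwrite('pics/g5.png',A)
E
```

```text
22.95 [559.6 376.6  28.2] [-0.   0.4  0.4] 86.5
(224, array([64.3, -0.6,  2.8]), array([1. , 0.2]), 'floor z at x=0', np.float64(4.0)) (array([575.5, 282. ,  14. ]), array([-80.5,   0. ,   0. ]), 1526, np.float64(1.68)) (array([575.8, 282.3,  14.9]), array([-80.5,  -1. ,   3.4]), 1426, np.float64(1.47))
45 [0.9 3.  4.1]
51 [1.3 3.1 4.4]
57 [1.3 2.8 5.1]
63 [1.5 2.9 4.6]
69 [1.6 3.2 4.2]
75 [2.  3.2 5. ]
81 [-1.5  3.   4.9]
224 ((-19.001140594482422, -3.2589073181152344), (73.46883392333984, 104.54579162597656), 85.14949798583984) [21.08181225 24.31245134 27.04170221]
```

View pics/g5.png

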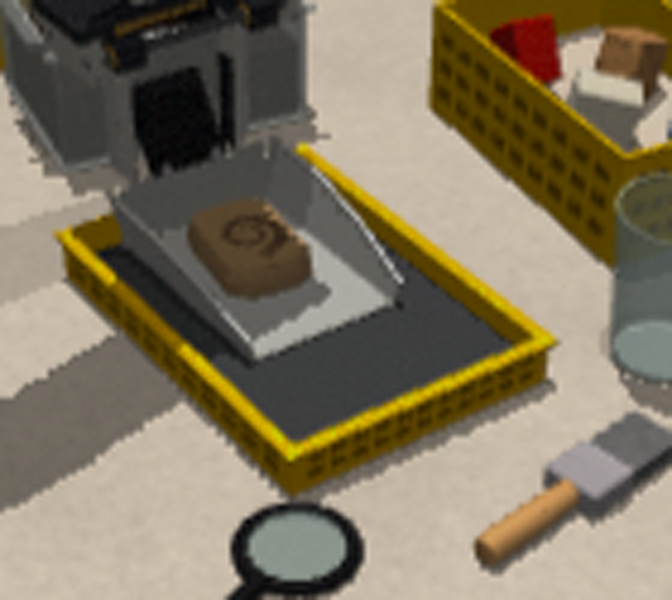

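Call:
play_rows(motion=[0,0,0.01,0,0,0.001,-0.003,0.022,0,0,0.001,-0.006,0.031,0,0,0.001,-0.006,0.031,0,0,0.001,-0.006,0.031,0,0.2,0.001,-0.006,0.031,0,0.3,0.001,-0.006,0.031,0,0.36,0.001,-0.006,0.031,0,0.5,0.001,-0.006,0.031,0,1,0.001,-0.006,0.031,0,1])

```text
t: 23.95
tcp_pos: [561.1, 370.0, 59.4]
eef_rot: [0.646, 0.764, 0.0, 0.0]
contact_force: [1.6, -2.6, 1.3]
grip_width: 49.6
grasp_force: 1.7
```

Call:
play_rows(motion=[0,-0.001,0.003,0,1,0,-0.003,0.007,0,1,0.001,-0.006,0.013,0,1,0.001,-0.009,0.02,0,1,0.002,-0.013,0.026,0,1,0.003,-0.016,0.032,0,1,0.003,-0.016,0.032,0,1])

```text
t: 24.65
tcp_pos: [564.8, 353.7, 92.7]
eef_rot: [0.646, 0.763, 0.001, 0.001]
contact_force: [0.4, -0.3, 0.0]
grip_width: 0.5
grasp_force: 0.0
```

```bash
cat >> h.py <<'E'
O=np.array((575.5,282.,14.));MO=Ro.from_euler('Z',-80.5,degrees=True).as_matrix()
def chk(n):
    """in level basket-scoop frame: floor pitch near lip, lip z, fossil leading position; basket centre"""
    snap('side',n);d=load(n);P=cloud(d);f=d['frame'].astype(int);l=(P-O)@MO
    rb=f[...,0]-f[...,2];s=observe()
    print(round(s['t'],2),s['tcp_pos'].round(1),s['contact_force'].round(1),round(s['grip_width'],1))
    box=(abs(l[...,1])<45)&(l[...,2]>-2)&(l[...,2]<150)
    b=(rb>25)&(abs(l[...,1])<50)&(l[...,2]>2)&(l[...,2]<150)&(l[...,0]>-90)&(l[...,0]<175)&~((rb>90)&(f[...,1]-f[...,2]>60))
    n_,lab,st,ce=cv2.connectedComponentsWithStats(b.astype(np.uint8));i=1+np.argmax(st[1:,4])
    F=l[lab==i];T=F
    print(' fossil n',len(F),'x',np.percentile(F[:,0],[2,50,98]).round(1),'y',np.percentile(F[:,1],[2,50,98]).round(1),'z',np.percentile(F[:,2],[2,50,98]).round(1))
    xs=np.percentile(F[:,0],98)
    fl=l[box&(rb<20)&(f.mean(-1)>95)&(l[...,0]>-60)&(l[...,0]<92)&(abs(l[...,1])<48)]
    best=None
    rng=np.random.default_rng(0)
    for _ in range(300):
        if len(fl)<20: break
        a=fl[rng.integers(len(fl),size=3)];nn=np.cross(a[1]-a[0],a[2]-a[0]);k=np.linalg.norm(nn)
        if k<200: continue
        nn/=k;nn*=np.sign(nn[2])
        if abs(nn[1])>.12 or nn[2]<.6: continue
        c=(abs((fl-a[0])@nn)<1.5)
        if best is None or c.sum()>best[0]: best=(c.sum(),c)
    if best:
        Q=fl[best[1]];A=np.c_[Q[:,:2],np.ones(len(Q))];c=np.linalg.lstsq(A,Q[:,2],rcond=None)[0]
        print(' floor n',len(Q),'pitch',np.degrees(np.arctan(-c[0])).round(1),'roll',np.degrees(np.arctan(c[1])).round(1),'lip x,z',Q[:,0].max().round(1),(c[0]*Q[:,0].max()+c[2]).round(1))
    m=(rb>90)&(f[...,1]-f[...,2]>60)&(abs(P[...,0]-582)<140)&(abs(P[...,1]-230)<190)&(P[...,2]<60)&(P[...,2]>26)
    r=cv2.minAreaRect(P[m][:,:2].astype(np.float32));print(' basket',np.round(r[0],1),round(r[2],1))
E
python3 - <<'E'
from h import *
chk('s16')
E
```

```text
24.7 [564.2 354.2  92.1] [-0.2 -0.1  0.4] 0.4
 fossil n 357 x [-49.2  -1.   33.7] y [-34.5  -7.2  27.6] z [ 8.  24.1 28.9]
 floor n 171 pitch -0.0 roll -1.1 lip x,z 81.9 3.5
 basket [581.5 232.7] 9.7
```

Call:
play_rows(motion=[0,0,0.005,0,0.5,-0.002,0.01,0.005,0,0.1,-0.005,0.0245,0.005,0,0,-0.005,0.0245,0.005,0,0,-0.005,0.0245,-0.01,0,0,-0.005,0.0245,-0.03,0,0,-0.005,0.0245,-0.042,0,0,-0.005,0.0245,-0.042,0,0.2,-0.005,0.0245,-0.042,0,0.3,-0.005,0.0245,-0.042,0,0.36,-0.005,0.0245,-0.042,0,0.5,-0.005,0.0245,-0.042,0,1,-0.005,0.0245,-0.042,0,1,-0.005,0.0245,-0.042,0,1])

```text
t: 26.1
tcp_pos: [558.3, 379.2, 49.3]
eef_rot: [0.646, 0.764, -0.0, -0.0]
contact_force: [-0.5, 0.3, -1.3]
grip_width: 59.5
grasp_force: 30.0
```

```bash
python3 - <<'E'
from h import *
chk('s17')
E
```

```text
26.15 [558.3 379.2  49.3] [ 0.1  1.4 -2.6] 59.7
 fossil n 370 x [-54.8  -2.1  30.6] y [-35.1  -7.   28.5] z [ 6.2 24.  28.4]
 floor n 193 pitch 0.1 roll 0.5 lip x,z 83.7 3.2
 basket [581.4 231.9] 9.4
```

Call:
play_rows(motion=[0,-0.001,0.003,0,1,0,-0.003,0.0065,0,1,0.001,-0.005,0.011,0,1,0.001,-0.007,0.016,0,1,0.002,-0.011,0.0236,0,1,0.0025,-0.015,0.031,0,1,0.0025,-0.015,0.031,0,1])

```text
t: 26.85
tcp_pos: [562.4, 362.8, 82.0]
eef_rot: [0.646, 0.763, 0.001, 0.001]
contact_force: [-0.8, -1.1, -4.5]
grip_width: 59.4
grasp_force: 30.0
```

```bash
python3 - <<'E'
from h import *
chk('s18')
E
```

```text
26.9 [562.1 363.3  81.4] [ 0.9 -0.4 -4.2] 59.4
 fossil n 413 x [-46.1   0.9  34.3] y [-33.6  -6.1  28.7] z [20.6 39.7 49.7]
 floor n 236 pitch 10.2 roll -0.1 lip x,z 83.3 2.7
 basket [581.9 231.8] 9.2
```

Call:
play_rows(motion=[0,-0.003,0.0045,0,1,0.001,-0.0055,0.0087,0,1,0.0015,-0.009,0.0135,0,1,0.002,-0.0125,0.0185,0,1,0.003,-0.0165,0.023,0,1,0.0034,-0.02,0.0275,0,1,0.0034,-0.02,0.0275,0,1])

```text
t: 27.6
tcp_pos: [565.4, 342.9, 108.8]
eef_rot: [0.646, 0.763, 0.001, 0.001]
contact_force: [0.6, -0.6, -5.5]
grip_width: 59.6
grasp_force: 30.0
```

```bash
python3 - <<'E'
from h import *
chk('s19')
E
```

```text
27.65 [565.  343.5 108.4] [-1.2 -0.2 -6.6] 59.0
 fossil n 442 x [-36.9   5.1  39.1] y [-33.   -5.5  27.7] z [32.4 54.  70.2]
 floor n 258 pitch 19.5 roll -0.3 lip x,z 85.0 3.6
 basket [581.1 232. ] 9.3
```

Call:
play_rows(motion=[0.0005,-0.003,0.0033,0,1,0.001,-0.006,0.0067,0,1,0.0015,-0.009,0.01,0,1,0.0015,-0.009,0.01,0,1])

```text
t: 28.05
tcp_pos: [566.8, 334.0, 118.6]
eef_rot: [0.646, 0.763, 0.0, 0.001]
contact_force: [0.8, 0.5, -6.0]
grip_width: 59.4
grasp_force: 30.0
```

```bash
python3 - <<'E'
from h import *
chk('s20')
E
```

```text
28.1 [566.5 334.4 118.3] [ 0.1 -0.6 -6.8] 59.4
 fossil n 453 x [-29.   12.2  46.6] y [-33.2  -5.9  27.4] z [40.1 62.7 78.9]
 floor n 259 pitch 20.8 roll 0.4 lip x,z 90.6 10.8
 basket [581.8 231. ] 9.2
```

Call:
play_rows(motion=[0,0.001,-0.003,0,1,0,0.002,-0.006,0,1,0,0.002,-0.006,0,0.45,0,0.002,-0.006,0,0.41])

```text
t: 28.5
tcp_pos: [565.8, 336.9, 111.5]
eef_rot: [0.646, 0.764, -0.0, -0.0]
contact_force: [0.8, -0.3, -6.2]
grip_width: 59.7
grasp_force: 30.0
```

```bash
python3 - <<'E'
from h import *
chk('s21');print(observe()['grasp_force'])
E
```

```text
28.55 [566.  336.9 111.7] [ 0.5 -0.8 -5.9] 59.6
 fossil n 447 x [-31.3   8.6  43.7] y [-33.7  -7.1  26.5] z [33.2 55.1 71.6]
 floor n 239 pitch 20.0 roll -0.1 lip x,z 87.7 4.0
 basket [582.3 231.4] 9.6
29.99814748764038
```

Call:
play_rows(motion=[0,0,0,0,0.39,0,0,0,0,0.38])

```text
t: 28.75
tcp_pos: [566.1, 336.8, 112.0]
eef_rot: [0.646, 0.764, 0.0, 0.0]
contact_force: [-0.8, 0.1, -6.1]
grip_width: 59.6
grasp_force: 30.0
```

Call:
play_rows(motion=[0,0,0.03,0,1,0,0,0.03,0,1])

```text
t: 28.95
tcp_pos: [569.1, 337.7, 145.3]
eef_rot: [0.646, 0.764, 0.003, 0.002]
contact_force: [1.0, 0.9, -4.9]
grip_width: 59.5
grasp_force: 30.0
```

```bash
python3 - <<'E'
from h import *
chk('s22')
E
```

```text
29.0 [568.1 337.4 143.6] [ 0.5 -0.  -6.4] 59.3
 fossil n 469 x [-36.9   3.2  36.4] y [-34.   -6.4  28.7] z [ 56.8  81.4 101.1]
 floor n 208 pitch 26.3 roll -0.7 lip x,z 71.6 24.3
 basket [580.4 232. ] 9.9
```

Call:
play_rows(motion=[0,0,-0.003,0,1,0,0,-0.007,0,1,0,0,-0.011,0,1,0,0,-0.013,0,1,0,0,-0.013,0,1])

```text
t: 29.5
tcp_pos: [565.5, 336.5, 127.8]
eef_rot: [0.646, 0.764, -0.001, -0.0]
contact_force: [0.3, -0.1, -5.8]
grip_width: 59.4
grasp_force: 30.0
```

```bash
python3 - <<'E'
from h import *
chk('s23')
E
```

```text
29.55 [565.8 336.7 128.3] [-1.1  0.5 -6.1] 59.3
 fossil n 458 x [-35.7   4.4  36.2] y [-37.2  -9.3  24.1] z [40.2 64.6 84. ]
 floor n 218 pitch 26.9 roll -0.6 lip x,z 72.4 7.5
 basket [580.9 231.8] 9.8
```

Call:
play_rows(motion=[0,0,0.015,0,1,0,0,0.013,0,1,0,0,0.01,0,1,0,0,0.008,0,1])

```text
t: 29.95
tcp_pos: [565.7, 336.9, 136.7]
eef_rot: [0.646, 0.764, -0.0, -0.0]
contact_force: [0.5, -0.0, -5.7]
grip_width: 59.4
grasp_force: 30.0
```

```bash
python3 - <<'E'
from h import *
chk('s24')
E
```

```text
30.0 [565.3 336.8 136.1] [-0.8  0.1 -6.1] 59.3
 fossil n 463 x [-35.1   3.5  37. ] y [-37.4  -9.6  23.9] z [48.1 72.5 91.6]
 floor n 226 pitch 25.8 roll -0.5 lip x,z 72.4 15.4
 basket [581.4 231.6] 9.6
```

Call:
play_rows(motion=[0,0,-0.004,0,1,0,0,-0.006,0,1,0,0,-0.006,0,1,0,0,0.016,0,1,0,0,0.014,0,1,0,0,0.01,0,1])

```text
t: 30.6
tcp_pos: [566.8, 337.0, 147.2]
eef_rot: [0.646, 0.764, 0.001, 0.0]
contact_force: [0.7, 0.4, -5.6]
grip_width: 59.7
grasp_force: 30.0
```

```bash
python3 - <<'E'
from h import *
chk('s25')
E
```

```text
30.65 [565.3 336.7 145.5] [-0.6 -0.4 -7.3] 59.6
 fossil n 466 x [-33.6   4.5  37. ] y [-38.2 -11.5  22.2] z [ 56.2  81.  100.4]
 floor n 200 pitch 27.2 roll 0.1 lip x,z 70.2 24.3
 basket [582.  232.3] 9.3
```

Call:
play_rows(motion=[0,0,-0.006,0,1,0,0,-0.011,0,1,0,0,-0.011,0,1,0,0,0.02,0,1,0,0,0.016,0,1,0,0,0.008,0,1,0,0,0.002,0,1])

```text
t: 31.35
tcp_pos: [564.6, 336.6, 146.6]
eef_rot: [0.646, 0.764, -0.001, -0.001]
contact_force: [-0.3, -0.2, -6.4]
grip_width: 59.4
grasp_force: 30.0
```

```bash
python3 - <<'E'
from h import *
chk('s26')
E
```

```text
31.4 [563.8 336.3 145.4] [-1.3 -1.7 -7.9] 59.8
 fossil n 476 x [-24.3  14.9  47.6] y [-46.1 -18.5  15.5] z [44.6 69.8 91. ]
 floor n 145 pitch 27.9 roll -2.0 lip x,z 65.1 18.8
 basket [581.1 230.8] 9.4
```

Call:
play_rows(motion=[0,0,-0.004,0,1,0,0,-0.007,0,1])

```text
t: 31.6
tcp_pos: [565.7, 336.6, 140.7]
eef_rot: [0.646, 0.764, -0.001, -0.0]
contact_force: [0.1, -0.2, -5.6]
grip_width: 60.0
grasp_force: 30.0
```

```bash
python3 - <<'E'
from h import *
chk('s27')
d=load('s27');l=(cloud(d)-O)@MO;f=d['frame'].astype(int)
for x in range(30,112,6):
    q=l[(abs(l[...,0]-x)<3)&(l[...,1]>22)&(l[...,1]<48)&(l[...,2]<100)];print(x,np.percentile(q[:,2],[10,50,90]).round(1),end=' ')
A=cv2.resize(d['frame'][90:215,190:330,::-1],(672,600),interpolation=cv2.INTER_CUBIC);cv2.imwrite('pics/g6.png',A)
E
```

```text
31.65 [565.5 336.6 140.5] [-1.6 -0.7 -6.7] 59.6
 fossil n 476 x [-15.9  23.   54.7] y [-44.6 -17.3  16.6] z [34.8 59.7 80.6]
 floor n 121 pitch 29.0 roll 0.3 lip x,z 62.8 11.8
 basket [581.8 231.4] 9.6
30 [29.8 31.  33. ] 36 [25.1 27.9 31.4] 42 [22.8 25.5 27.3] 48 [18.  20.3 24.6] 54 [-1.2 15.  18.4] 60 [-0.3 12.6 17.2] 66 [-1.3  1.  14.4] 72 [-0.2  0.8  2.5] 78 [-1.9  0.5  1.4] 84 [-2.4  0.4  2.9] 90 [-1.4  0.5  2.1] 96 [-0.7  0.8  1.4] 102 [-3.  -0.   0.9] 108 [-0.9 -0.1  0.7]
```

View pics/g6.png

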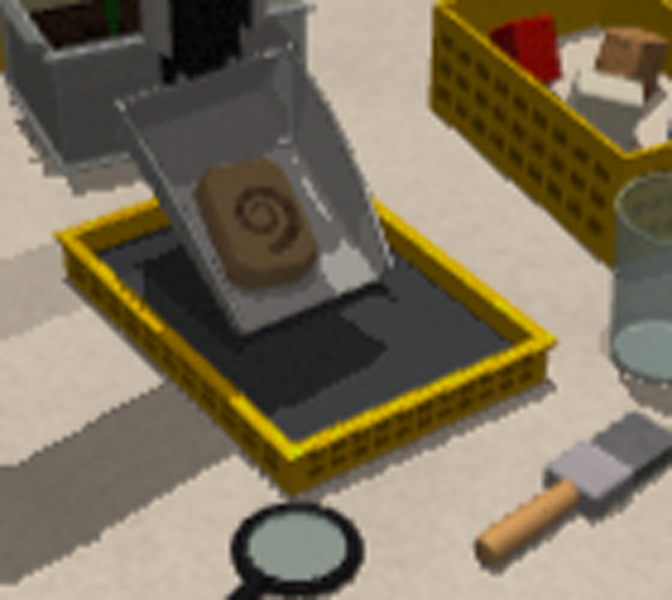

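Call:
play_rows(motion=[0,0,-0.003,0,1,0,0,-0.0055,0,1])

```text
t: 31.85
tcp_pos: [566.2, 336.9, 136.3]
eef_rot: [0.646, 0.764, 0.0, 0.0]
contact_force: [0.2, -0.8, -6.2]
grip_width: 59.8
grasp_force: 30.0
```

```bash
python3 - <<'E'
from h import *
chk('s28')
d=load('s28');l=(cloud(d)-O)@MO
for x in range(42,112,6):
    q=l[(abs(l[...,0]-x)<3)&(l[...,1]>22)&(l[...,1]<48)&(l[...,2]<100)];print(x,np.percentile(q[:,2],[10,50,90]).round(1),end=' ')
E
```

```text
31.9 [565.8 336.8 135.8] [-0.3  0.  -6.5] 59.6
 fossil n 471 x [-10.5  28.   60. ] y [-43.9 -16.1  18. ] z [27.1 51.8 72.8]
 floor n 116 pitch 27.9 roll -2.1 lip x,z 64.1 8.6
 basket [580.8 232.2] 9.3
42 [16.4 19.8 23.2] 48 [14.6 16.6 19.3] 54 [ 8.9 13.2 15.6] 60 [-1.2  8.1 12. ] 66 [-0.1  6.5 10.1] 72 [-1.   0.8  1.7] 78 [-1.3 -0.2  1.8] 84 [-1.2 -0.5  0.5] 90 [-1.8  0.5  2.3] 96 [-2.2  0.8  1.5] 102 [-1.1 -0.4  1.2] 108 [-1.3 -0.2  2.1]
```

Call:
play_rows(motion=[0,0,-0.001,0,1,0,0,-0.002,0,1,0,0,-0.002,0,1,0,0,-0.002,0,1,0,0,-0.002,0,1,0,0,-0.002,0,1])

```text
t: 32.5
tcp_pos: [566.1, 336.9, 134.5]
eef_rot: [0.646, 0.764, 0.0, 0.0]
contact_force: [0.0, -0.5, -4.8]
grip_width: 59.4
grasp_force: 30.0
```

```bash
python3 - <<'E'
from h import *
chk('s29')
d=load('s29');l=(cloud(d)-O)@MO
for x in range(42,112,6):
    q=l[(abs(l[...,0]-x)<3)&(l[...,1]>22)&(l[...,1]<48)&(l[...,2]<100)];print(x,np.percentile(q[:,2],[10,50,90]).round(1),end=' ')
E
```

```text
32.55 [566.1 336.9 134.4] [-0.  -0.8 -6.5] 59.7
 fossil n 477 x [-5.8 33.4 65.2] y [-43.2 -15.3  18.8] z [22.3 47.5 68.4]
 floor n 124 pitch 29.4 roll -0.7 lip x,z 63.3 5.2
 basket [581.6 230.8] 9.2
42 [15.5 16.2 18.6] 48 [10.9 13.8 15.9] 54 [ 6.5 10.3 14.5] 60 [-1.4  6.5  9.2] 66 [-1.   1.7  7.4] 72 [-1.   0.   2.1] 78 [-0.3  0.7  1.1] 84 [-0.6  0.4  2. ] 90 [-1.2  0.   1.7] 96 [-1.1  1.1  1.5] 102 [-1.   0.2  0.8] 108 [-1.7  0.3  0.6]
```

Call:
play_rows(motion=[0,-0.001,0.003,0,1,0,-0.002,0.006,0,1,0,-0.002,0.006,0,1])

```text
t: 32.85
tcp_pos: [566.7, 334.6, 141.1]
eef_rot: [0.646, 0.763, 0.001, 0.0]
contact_force: [-0.1, 0.0, -6.2]
grip_width: 59.6
grasp_force: 30.0
```

```bash
python3 - <<'E'
from h import *
chk('s30')
d=load('s30');l=(cloud(d)-O)@MO
for x in range(42,90,6):
    q=l[(abs(l[...,0]-x)<3)&(l[...,1]>22)&(l[...,1]<48)&(l[...,2]<100)];print(x,np.percentile(q[:,2],[10,50,90]).round(1),end=' ')
E
```

```text
32.9 [566.4 334.8 140.9] [ 0.5  0.1 -5.1] 59.6
 fossil n 485 x [-1.8 36.2 68.4] y [-43.1 -15.3  19.1] z [28.8 53.2 74.6]
 floor n 113 pitch 27.7 roll -0.3 lip x,z 67.3 13.0
 basket [581.8 231.9] 9.7
42 [23.8 26.3 28. ] 48 [19.4 22.7 25. ] 54 [-2.  18.4 21.5] 60 [-0.7 12.5 16.8] 66 [-0.5 10.3 14.7] 72 [-2.5 -0.2  1. ] 78 [-1.9 -0.4  1.7] 84 [-1.   0.5  1.3]
```

Call:
play_rows(motion=[0,0,0.024,0,1,0,0,0.018,0,1,0,0,0.008,0,1,0,0,0.002,0,1])

```text
t: 33.3
tcp_pos: [564.5, 335.1, 140.3]
eef_rot: [0.646, 0.764, -0.001, -0.001]
contact_force: [-4.6, 6.9, 5.6]
grip_width: 59.5
grasp_force: 30.0
```

```bash
python3 - <<'E'
from h import *
chk('s31')
d=load('s31');l=(cloud(d)-O)@MO
for x in range(36,90,6):
    q=l[(abs(l[...,0]-x)<3)&(l[...,1]>22)&(l[...,1]<48)&(l[...,2]<100)];print(x,np.percentile(q[:,2],[10,50,90]).round(1),end=' ')
E
```

```text
33.35 [564.5 335.5 139.8] [-0.8  1.  -2.2] 59.4
 fossil n 485 x [13.6 53.9 87.3] y [-44.4 -18.5  14.7] z [10.3 36.3 54.4]
 floor n 155 pitch 32.8 roll -1.3 lip x,z 45.1 9.0
 basket [581.  232.1] 9.6
36 [12.1 13.3 16.4] 42 [ 5.5  9.2 10.8] 48 [0.5 4.7 8.7] 54 [-1.9  1.   6.7] 60 [-2.1 -0.6  0.2] 66 [-2.7 -0.8  2.2] 72 [-1.6 -0.4  1.9] 78 [-1.2 -0.1  1.4] 84 [-1.2 -0.1  1. ]
```

Call:
play_rows(motion=[0,0,0,0,1,0,0,0,0,1])

```text
t: 33.55
tcp_pos: [565.7, 334.5, 141.7]
eef_rot: [0.646, 0.764, -0.001, -0.0]
contact_force: [-0.1, 0.6, -3.8]
grip_width: 59.6
grasp_force: 30.0
```

```bash
python3 - <<'E'
from h import *
chk('s32')
d=load('s32');l=(cloud(d)-O)@MO
for x in range(24,90,6):
    q=l[(abs(l[...,0]-x)<3)&(l[...,1]>22)&(l[...,1]<48)&(l[...,2]<100)];print(x,np.percentile(q[:,2],[10,50,90]).round(1),end=' ')
E
```

```text
33.6 [565.9 334.5 142. ] [-0.5 -0.2 -4.1] 59.2
 fossil n 485 x [16.2 54.6 87.3] y [-44.  -18.6  14.9] z [11.9 36.5 56.3]
 floor n 167 pitch 34.1 roll -1.0 lip x,z 50.6 4.6
 basket [580.4 231.1] 9.0
24 [20.8 21.9 23.2] 30 [15.3 19.4 24.2] 36 [ 9.4 13.1 15.1] 42 [ 7.2  8.7 13.3] 48 [ 3.9  6.8 10. ] 54 [-1.4  1.1  6.5] 60 [-1.  -0.3  1. ] 66 [-1.5  0.8  1.6] 72 [-1.7  0.3  1.6] 78 [-1.8 -0.2  2.2] 84 [-2.4 -0.1  1.1]
```

Call:
play_rows(motion=[0,0.001,0,0,1,0,0.003,0.001,0,1,-0.001,0.006,0.001,0,1,-0.0015,0.009,0.001,0,1,-0.002,0.012,0.001,0,1,-0.0025,0.015,0.001,0,1,-0.003,0.018,0.001,0,1,-0.0035,0.021,0.001,0,1,-0.004,0.024,0.001,0,1,-0.0045,0.027,0.001,0,1,-0.005,0.03,0.001,0,1])

```text
t: 34.7
tcp_pos: [561.0, 365.1, 143.4]
eef_rot: [0.646, 0.764, 0.0, -0.0]
contact_force: [-0.2, 0.2, -4.2]
grip_width: 59.8
grasp_force: 30.0
```

```bash
python3 - <<'E'
from h import *
chk('s33')
d=load('s33');l=(cloud(d)-O)@MO
for x in range(-6,90,6):
    q=l[(abs(l[...,0]-x)<3)&(l[...,1]>22)&(l[...,1]<48)&(l[...,2]<100)];print(x,np.percentile(q[:,2],[10,50,90]).round(1),end=' ')
E
```

```text
34.75 [560.7 365.9 143.3] [-0.2  1.1 -3.7] 59.6
 fossil n 456 x [ 7.2 51.5 86.2] y [-44.  -18.7  14.7] z [ 9.  30.3 43. ]
 floor n 213 pitch 33.3 roll -0.1 lip x,z 21.7 6.3
 basket [581.7 230.7] 9.4
-6 [22.4 23.7 25.7] 0 [18.3 20.  24.1] 6 [15.2 16.8 20.4] 12 [10.1 13.6 15.8] 18 [ 2.6  6.5 10.2] 24 [-0.5  2.4  6.8] 30 [1.2 1.2 1.2] 36 [-2.4 -0.2  1.5] 42 [4.8 4.8 4.8] 48 [-0.4  0.1  2.7] 54 [-2.3 -1.6 -0.8] 60 [-0.9  0.3  1.2] 66 [-1.   0.2  1.3] 72 [-1.1  1.   3.3] 78 [-1.1  0.4  1.5] 84 [-2.6 -0.1  1.6]
```

Call:
play_rows(motion=[-0.0005,0.003,0,0,1,-0.001,0.006,0,0,1,-0.0015,0.009,0,0,1,-0.002,0.012,0,0,1,-0.0025,0.015,0,0,1,-0.003,0.018,0,0,1,-0.0035,0.021,0,0,1,-0.004,0.024,0,0,1,-0.0045,0.027,0,0,1,-0.005,0.03,0,0,1,-0.0055,0.033,0,0,1,-0.006,0.036,0,0,1,-0.0065,0.039,0,0,1,-0.007,0.042,0,0,1,-0.0075,0.045,0,0,1,-0.008,0.048,0,0,1,-0.0083,0.05,0,0,1])

```text
t: 36.45
tcp_pos: [552.6, 415.3, 143.3]
eef_rot: [0.646, 0.764, 0.0, -0.0]
contact_force: [0.0, -0.1, -3.2]
grip_width: 59.8
grasp_force: 30.0
```

```bash
python3 - <<'E'
from h import *
chk('s34');snap('top','t34')
for n in('s34','t34'):
    d=load(n);l=(cloud(d)-O)@MO;f=d['frame'].astype(int);rb=f[...,0]-f[...,2]
    m=(rb>25)&(l[...,2]>12)&(l[...,2]<60)&(l[...,0]>-40)&(l[...,0]<120)&(abs(l[...,1])<70);F=l[m]
    if len(F)>10: print(n,len(F),np.percentile(F,[2,50,98],axis=0).round(1).tolist(),cv2.minAreaRect(F[F[:,2]>17][:,:2].astype(np.float32)))
d=load('s34');l=(cloud(d)-O)@MO
for x in range(-54,30,6):
    q=l[(abs(l[...,0]-x)<3)&(l[...,1]>22)&(l[...,1]<48)&(l[...,2]<100)];print(x,np.percentile(q[:,2],[10,50,90]).round(1),end=' ')
E
```

```text
36.5 [552.5 415.6 143.3] [-0.3  0.3 -2. ] 58.9
 fossil n 405 x [ 2.7 51.3 84.2] y [-45.5 -20.3  14.2] z [ 4.6 21.2 25.9]
 floor n 127 pitch 32.7 roll -1.9 lip x,z -27.8 6.9
 basket [581.6 231.3] 9.2
s34 348 [[2.1, -45.1, 13.0], [48.4, -17.6, 21.7], [83.9, 14.4, 26.1]] ((15.966064453125, -2.9869613647460938), (77.36295318603516, 147.09117126464844), 66.11787414550781)
t34 401 [[0.8, -40.0, 15.7], [42.3, -11.8, 24.1], [79.4, 16.6, 31.6]] ((40.00375747680664, -12.454109191894531), (82.57003021240234, 60.65365982055664), 3.2780330181121826)
-54 [20.6 22.9 26.8] -48 [16.  19.2 21.4] -42 [12.4 15.7 18.5] -36 [ 7.2 10.1 14.8] -30 [-0.8  5.4  8.8] -24 [-1.8  0.4  8.2] -18 [-0.4 -0.4 -0.4] -12 [-1.4  0.9  2. ] -6 [-0.2  0.1  0.4] 0 [-0.9 -0.1  0.7] 6 [-2.8 -1.2 -0.4] 12 [-0.7  0.2  1.8] 18 [-1.7 -0.3  0.7] 24 [-2.1 -0.8  0.6]
```

Call:
play_rows(motion=[0,0,0.003,0,1,0,0,0.01,0,1,0,0,0.022,0,1,0,0,0.036,0,1,0,0,0.05,0,1,-0.003,-0.001,0.062,0,1,-0.01,-0.005,0.068,0,1,-0.022,-0.014,0.07,0,1,-0.038,-0.026,0.07,0,1,-0.056,-0.04,0.07,0,1,-0.076,-0.056,0.07,0,1,-0.096,-0.073,0.07,0,1,-0.116,-0.09,0.07,0,1,-0.136,-0.107,0.07,0,1,-0.156,-0.124,0.07,0,1,-0.174,-0.14,0.068,0,1,-0.19,-0.154,0.062,0,1,-0.201,-0.164,0.052,0,1,-0.206,-0.169,0.038,0,1,-0.207,-0.17,0.024,0,1])

```text
t: 38.55
tcp_pos: [344.1, 244.1, 167.5]
eef_rot: [0.646, 0.764, 0.0, -0.001]
contact_force: [-0.2, 0.7, -2.2]
grip_width: 59.6
grasp_force: 30.0
```

Call:
play_rows(motion=[0,0,-0.01,0,1,0,0,-0.02,0,1,0,0,-0.028,0,1,0,0,-0.032,0,1,0,0,-0.032,0,1])

```text
t: 39.05
tcp_pos: [345.6, 244.6, 134.9]
eef_rot: [0.646, 0.764, -0.0, -0.0]
contact_force: [0.4, -0.5, -2.9]
grip_width: 59.4
grasp_force: 30.0
```

```bash
cat >> h.py <<'E'
def prof(n,c,yaw,xs,yl=(-40,40),zmax=120):
    d=load(n);l=(cloud(d)-np.array(c,float))@Ro.from_euler('Z',yaw,degrees=True).as_matrix()
    for x in xs:
        q=l[(abs(l[...,0]-x)<3)&(l[...,1]>yl[0])&(l[...,1]<yl[1])&(l[...,2]<zmax)]
        if len(q): print(x,np.percentile(q[:,2],[10,50,90]).round(1),end=' ')
    print()
E
python3 - <<'E'
from h import *
s=observe();print(s['t'],s['tcp_pos'].round(1),s['contact_force'].round(1),round(s['grip_width'],1))
snap('side','s35');p=s['tcp_pos'];prof('s35',(p[0],p[1],0),-80.5,range(20,150,8))
E
```

```text
39.05 [345.6 244.6 134.9] [ 0.4 -0.5 -2.9] 59.4
20 [65.5 68.8 71.9] 28 [60.1 63.7 67.2] 36 [55.3 58.7 61.8] 44 [50.5 53.2 56.3] 52 [45.3 47.8 51.3] 60 [39.  43.1 46.7] 68 [34.6 37.5 41.4] 76 [29.7 32.6 35.6] 84 [24.1 26.8 29.9] 92 [18.8 21.8 25.5] 100 [-0.4 15.5 20.4] 108 [-0.6  2.6 14.4] 116 [-1.   0.2  2.1] 124 [-0.7  0.8  2.3] 132 [-1.4  0.4  2.4] 140 [-1.6  0.2  1.6] 148 [-1.8 -0.1  1.8]
```

Call:
play_rows(motion=[0,0,-0.005,0,1,0,0,-0.01,0,1,-0.001,0.0065,-0.015,0,1,-0.002,0.0134,-0.0207,0,1,-0.003,0.0196,-0.0267,0,1,-0.0043,0.0258,-0.0326,0,1,-0.0053,0.0315,-0.039,0,1,-0.0062,0.0373,-0.0455,0,1,-0.007,0.0424,-0.0524,0,1,-0.008,0.0475,-0.0593,0,1,-0.0087,0.052,-0.0667,0,1,-0.0095,0.0565,-0.0741,0,1,-0.01,0.0597,-0.08,0,1,-0.0105,0.0628,-0.0864,0,1,-0.0105,0.0628,-0.0864,0,1])

```text
t: 40.6
tcp_pos: [334.8, 307.3, 48.1]
eef_rot: [0.646, 0.764, -0.001, 0.0]
contact_force: [0.3, -0.5, -1.0]
grip_width: 59.6
grasp_force: 30.0
```

```bash
python3 - <<'E'
from h import *
s=observe();print(s['t'],s['tcp_pos'].round(1),s['contact_force'].round(1),round(s['grip_width'],1))
snap('side','s36');p=s['tcp_pos'];prof('s36',(p[0],p[1],0),-80.5,range(40,210,12))
E
```

```text
40.6 [334.8 307.3  48.1] [ 0.3 -0.5 -1. ] 59.6
40 [ 8.8 10.3 12. ] 52 [ 7.5  9.5 12. ] 64 [ 6.   9.2 11.3] 76 [ 6.4  8.5 10.3] 88 [5.7 7.7 9.3] 100 [4.9 6.6 8.3] 112 [4.6 5.9 8.5] 124 [3.9 5.7 8. ] 136 [3.1 5.3 7. ] 148 [2.8 4.1 6.3] 160 [2.  3.6 5.1] 172 [-0.9  1.2  3.9] 184 [-1.9 -0.   1.6] 196 [-1.5  0.7  2.4] 208 [-1.9  0.8  2. ]
```

Call:
play_rows(motion=[0,0.002,-0.004,0,1,-0.001,0.004,-0.008,0,1,-0.001,0.005,-0.0105,0,1,-0.001,0.005,-0.0105,0,0.4,-0.001,0.005,-0.0105,0,0.35,-0.001,0.005,-0.0105,0,0.25,-0.001,0.005,-0.0105,0,0,-0.001,0.005,-0.0105,0,0])

```text
t: 41.45
tcp_pos: [334.3, 312.7, 38.6]
eef_rot: [0.646, 0.764, 0.0, -0.0]
contact_force: [0.4, -0.8, -0.8]
grip_width: 81.9
grasp_force: 0.0
```

```bash
python3 - <<'E'
from h import *
s=observe();print(s['t'],s['tcp_pos'].round(1),s['contact_force'].round(1),round(s['grip_width'],1))
snap('side','s37');snap('top','t37');p=s['tcp_pos']
o=p+93*np.array([.165,-.986,0]);o[2]=0.5
a=fit(['s37'],(*o,-1.405));print(o,a,fit(['s37'],(*o,-1.38)))
M=Ro.from_euler('Z',a[1][0],degrees=True).as_matrix();print('tcp local',(p-a[0])@M)
# pan
for n in('s37','t37'):
    d=load(n);P=cloud(d);m=(abs(P[...,0]-603)<90)&(abs(P[...,1]+243)<90)&(P[...,2]>65)&(P[...,2]<76);Q=P[m]
    c,r=cv2.minEnclosingCircle(Q[:,:2].astype(np.float32));print(n,len(Q),Q.mean(0).round(1),np.median(Q[:,2]),c,r,np.percentile(Q,[1,99],axis=0).round(1).tolist())
E
```

```text
41.45 [334.3 312.7  38.6] [ 0.4 -0.8 -0.8] 81.9
[349.65702755 221.03317863   0.5       ] (array([349.7, 221.2,   0.5]), array([-80.5,   0. ,   0. ]), 2183, np.float64(1.41)) (array([349.7, 221.1,   0.5]), array([-79.1,   0. ,   0. ]), 2166, np.float64(1.41))
tcp local [-9.28156316e+01 -6.99337693e-02  3.80885400e+01]
s37 1906 [ 604.7 -249.6   70.1] 70.18481091033837 (606.3295288085938, -246.3746795654297) 65.7861328125 [[545.3, -308.4, 66.7], [666.8, -186.0, 73.0]]
t37 1023 [ 608.7 -244.    71.3] 71.47327595958664 (624.316162109375, -248.16824340820312) 95.03858947753906 [[548.3, -305.2, 65.6], [669.8, -182.8, 75.7]]
```

```bash
cat >> h.py <<'E'
def fit2(names,p0,rs=(12,8,5)):
    g=lambda a,b:[x.ravel() for x in np.meshgrid(a,b)]
    L=[];N=[]
    def add(p,n): L.append(p);N.append(np.tile(np.array(n,float)/np.linalg.norm(n),(len(p),1)))
    x,y=g(np.arange(-75,86,2.),np.arange(-54,55,2.));add(np.c_[x,y,0*x+3],(0,0,1))
    x,s=g(np.arange(-75,86,2.),np.arange(1,46,2.));k=s<=np.where(x<0,45,45-27*x/85);x,s=x[k],s[k]
    for q in(1,-1): add(np.c_[x,q*(55+s*.268),s],(0,q,-.268))
    y,z=g(np.arange(-58,59,2.),np.arange(4,46,2.));add(np.c_[0*y-76,y,z],(1,0,0))
    y,s=g(np.arange(-30,31,2.),np.arange(0,1.01,.03));add(np.c_[-79-39*s+4.1,y,40+56*s+2.9],(56,0,39))
    M=np.vstack(L);N=np.vstack(N);T=cKDTree(M);p=np.array(p0,float);Q=[]
    for n in names:
        d=load(n);P=cloud(d);f=d['frame'].astype(int);Q.append(P[(d['z_map']>0)&(f[...,0]-f[...,2]<45)])
    Q=np.vstack(Q);Q=Q[(abs(Q-p[:3])<200).all(1)]
    loc=lambda v,S:(S-v[:3])@Ro.from_euler('Z',v[3]).as_matrix()
    for r in rs:
      for _ in range(4):
        l=loc(p,Q);dd,i=T.query(l);k=(dd<r)&(l[:,2]>1.8);S,i=Q[k],i[k]
        s=least_squares(lambda v:((loc(v,S)-M[i])*N[i]).sum(1),p,loss='soft_l1',f_scale=1.5,x_scale=[1,1,1,.01]);p=s.x
    return p[:3].round(1),np.degrees(p[3]).round(1),len(S)
E
python3 - <<'E'
from h import *
print('start',fit2(['top0','side0'],(603,-243,69.5,-.17)),fit2(['side0'],(603,-243,69.5,-.17)))
a=fit2(['s37'],(349.7,221,.5,-1.405));print(a,fit2(['s37','t37'],(349.7,221,.5,-1.405)),fit2(['s37'],(346,226,.5,-1.37)))
s=observe();M=Ro.from_euler('Z',a[1],degrees=True).as_matrix();print('tcp local',((s['tcp_pos']-a[0])@M).round(1))
E
```

```text
start (array([ 602. , -243.5,   74. ]), np.float64(-10.3), 2607) (array([ 601.9, -244.3,   70.4]), np.float64(-10.3), 2300)
(array([347.2, 222.8,   0.9]), np.float64(-80.0), 1977) (array([349. , 224. ,   4.7]), np.float64(-80.1), 2179) (array([347.2, 222.8,   0.9]), np.float64(-80.0), 1977)
tcp local [-90.8   2.9  37.6]
```

Call:
play_rows(motion=[-0.002,-0.0015,-0.008,0,0,-0.002,-0.0015,-0.018,0,0,-0.002,-0.0015,-0.0235,0,0,-0.002,-0.0015,-0.024,0,0.2,-0.002,-0.0015,-0.024,0,0.3,-0.002,-0.0015,-0.024,0,0.36,-0.002,-0.0015,-0.024,0,0.5,-0.002,-0.0015,-0.024,0,1,-0.002,-0.0015,-0.024,0,1,-0.002,-0.0015,-0.022,0,1,-0.002,-0.0015,-0.018,0,1,-0.002,-0.0015,-0.012,0,1,-0.002,-0.0015,-0.004,0,1,-0.002,-0.0015,0.006,0,1,-0.002,-0.0015,0.014,0,1,-0.002,-0.0015,0.018,0,1])

```text
t: 43.15
tcp_pos: [332.6, 311.6, 57.6]
eef_rot: [0.646, 0.764, 0.001, 0.0]
contact_force: [-0.1, 0.7, -3.2]
grip_width: 59.7
grasp_force: 29.9
```

```bash
python3 - <<'E'
from h import *
s=observe();print(s['t'],s['tcp_pos'].round(1),s['contact_force'].round(1),round(s['grip_width'],1),s['grasp_force'])
snap('side','s38');p=s['tcp_pos'];prof('s38',(p[0],p[1],0),-80.,range(40,200,12))
E
```

```text
43.15 [332.6 311.6  57.6] [-0.1  0.7 -3.2] 59.7 29.93215709924698
40 [44.5 46.1 47.4] 52 [44.  45.6 46.6] 64 [43.9 45.6 47.5] 76 [43.9 45.5 47.2] 88 [43.7 45.8 47.7] 100 [43.9 45.7 47.8] 112 [42.8 45.7 47.9] 124 [43.6 45.4 47.3] 136 [-1.   2.4 46.8] 148 [-1.   2.4 46.2] 160 [-0.8 42.1 46.6] 172 [-0.6 42.6 46.5] 184 [-1.3  0.5  2.2] 196 [-1.2  0.5  1.8]
```

Call:
play_rows(motion=[0,0,0.003,0,1,0,0,0.01,0,1,0.001,-0.002,0.02,0,1,0.004,-0.006,0.032,0,1,0.008,-0.012,0.045,0,1,0.014,-0.023,0.058,0,1,0.022,-0.038,0.07,0,1,0.032,-0.057,0.08,0,1,0.043,-0.08,0.088,0,1,0.054,-0.104,0.093,0,1,0.064,-0.131,0.095,0.01,1,0.073,-0.158,0.095,0.03,1,0.082,-0.186,0.095,0.06,1,0.091,-0.213,0.095,0.1,1,0.1,-0.241,0.095,0.14,1,0.109,-0.268,0.095,0.18,1,0.118,-0.296,0.095,0.22,1,0.127,-0.323,0.095,0.26,1,0.136,-0.351,0.095,0.3,1,0.145,-0.378,0.095,0.34,1])

```text
t: 45.2
tcp_pos: [476.6, -69.8, 152.1]
eef_rot: [0.507, 0.862, -0.0, -0.0]
contact_force: [0.1, 1.0, -2.7]
grip_width: 60.0
grasp_force: 29.9
```

Call:
play_rows(motion=[0.008,-0.027,0,0.05,1,0.015,-0.054,0,0.11,1,0.021,-0.08,0,0.18,1,0.026,-0.104,0,0.26,1,0.03,-0.124,0,0.35,1,0.033,-0.14,0,0.44,1,0.036,-0.151,0,0.53,1,0.038,-0.158,0,0.62,1,0.038,-0.162,0,0.7,1,0.038,-0.163,0,0.77,1,0.038,-0.163,0,0.83,1,0.038,-0.163,-0.002,0.865,1,0.038,-0.163,-0.008,0.882,1,0.038,-0.163,-0.018,0.882,1,0.038,-0.163,-0.026,0.882,1,0.038,-0.163,-0.03,0.882,1,0.038,-0.163,-0.03,0.882,1])

```text
t: 46.9
tcp_pos: [514.6, -229.5, 120.4]
eef_rot: [0.091, 0.996, 0.0, -0.001]
contact_force: [-0.1, 0.6, -2.8]
grip_width: 60.1
grasp_force: 29.9
```

```bash
python3 - <<'E'
from h import *
s=observe();p=s['tcp_pos'];print(s['t'],p.round(1),s['contact_force'].round(1),round(s['grip_width'],1),s['eef_rot'].round(3))
snap('side','s39')
X=np.array([.985,-.174,0]);o=p+89.5*X;o[2]=p[2]-15
a=fit2(['s39'],(*o,-.175));print(o.round(1),a);prof('s39',(p[0],p[1],0),-10.,range(40,200,12),zmax=150)
M=Ro.from_euler('Z',a[1],degrees=True).as_matrix();print('tcp local',((p-a[0])@M).round(1))
E
```

```text
46.9 [ 514.6 -229.5  120.4] [-0.1  0.6 -2.8] 60.1 [ 0.091  0.996  0.    -0.001]
[ 602.7 -245.1  105.4] (array([ 599.3, -244.8,  105.9]), np.float64(-9.6), 2158)
40 [ 56.  107.8 109.4] 52 [ 70.9 108.5 109.7] 64 [ 70.2 108.2 110.1] 76 [ 72.5 108.2 109.7] 88 [ 82.1 108.2 109.7] 100 [ 71.4 108.  109.8] 112 [ 70.5 108.3 109.7] 124 [ 75.7 107.9 109.4] 136 [ 70.5 107.7 109.9] 148 [ 69.7 107.7 109.3] 160 [ 55.1 107.4 109. ] 172 [ 52.7 107.1 109. ] 
tcp local [-86.1   0.9  14.5]
```

Call:
play_rows(motion=[0.002,0,-0.003,0,1,0.004,-0.001,-0.009,0,1,0.005,-0.001,-0.016,0,1,0.005,-0.001,-0.022,0,1,0.005,-0.001,-0.027,0,1,0.005,-0.001,-0.03,0,1,0.005,-0.001,-0.032,0,1,0.005,-0.001,-0.033,0,1,0.005,-0.001,-0.034,0,1,0.005,-0.001,-0.0345,0,1,0.005,-0.001,-0.035,0,1,0.005,-0.001,-0.035,0,1])

```text
t: 48.15
tcp_pos: [520.3, -230.9, 86.5]
eef_rot: [0.091, 0.996, -0.0, 0.0]
contact_force: [0.4, -0.1, -2.2]
grip_width: 59.6
grasp_force: 29.9
```

```bash
python3 - <<'E'
from h import *
s=observe();p=s['tcp_pos'];print(s['t'],p.round(1),s['contact_force'].round(1),round(s['grip_width'],1))
snap('side','s40')
print(fit2(['s40'],(605,-246,70,-.17)));prof('s40',(p[0],p[1],0),-10.,range(40,200,12),zmax=150)
E
```

```text
48.15 [ 520.3 -230.9   86.5] [ 0.4 -0.1 -2.2] 59.6
(array([ 604.9, -246.1,   72.2]), np.float64(-9.5), 2001)
40 [73.6 74.9 76.1] 52 [73.3 74.8 75.9] 64 [73.3 75.  76.3] 76 [73.3 75.  76.5] 88 [73.  74.5 76.4] 100 [72.8 74.7 76.2] 112 [73.3 74.8 76.3] 124 [72.5 74.1 75.6] 136 [73.2 74.4 76.2] 148 [72.8 74.3 76. ] 160 [72.9 74.3 76.2] 172 [72.8 74.  75.5]
```

Call:
play_rows(motion=[0,0,-0.0005,0,1,0,0,-0.001,0,1,0,0,-0.0015,0,1,0,0,-0.002,0,1,0,0,-0.002,0,1])

```text
t: 48.7
tcp_pos: [520.2, -230.9, 84.5]
eef_rot: [0.091, 0.996, 0.0, -0.0]
contact_force: [0.2, 0.2, -1.1]
grip_width: 59.9
grasp_force: 29.9
```

Call:
play_rows(motion=[0,0,-0.0005,0,1,0,0,-0.0008,0,1,0,0,-0.0008,0,0.4,0,0,-0.0008,0,0.36,0,0,-0.0008,0,0.33,0,0,-0.0008,0,0.28,0,0,-0.0008,0,0.15,0,0,-0.0008,0,0,0,0,-0.0008,0,0,0,0,0.01,0,0,0,0,0.03,0,0,0,0,0.06,0,0,0,0,0.1,0,0,-0.02,0.01,0.13,0,0,-0.06,0.04,0.15,0,0,-0.09,0.08,0.15,0,0,-0.1,0.12,0.15,0,0,-0.1,0.14,0.15,0,0,-0.1,0.14,0.15,0,0])

```text
t: 50.6
tcp_pos: [420.2, -87.9, 235.5]
eef_rot: [0.088, 0.996, 0.001, 0.001]
contact_force: [1.1, -0.8, 0.4]
grip_width: 94.3
grasp_force: 0.0
```

```bash
python3 - <<'E'
from h import *
s=observe();p=s['tcp_pos'];print(s['t'],p.round(1),s['contact_force'].round(1),round(s['grip_width'],1))
snap('side','s41');snap('top','t41')
print(fit2(['s41'],(605,-246,70,-.17)),tilt('s41',(605,-246,70),-9.5,(66,80)))
chk('s42')
d=load('t41');l=(cloud(d)-O)@MO;f=d['frame'].astype(int);rb=f[...,0]-f[...,2]
m=(rb>25)&(l[...,2]>15)&(l[...,2]<60)&(l[...,0]>-40)&(l[...,0]<120)&(abs(l[...,1])<70);F=l[m];A=np.c_[F[:,:2],np.ones(len(F))]
print(len(F),cv2.minAreaRect(F[:,:2].astype(np.float32)),np.degrees(np.linalg.lstsq(A,F[:,2],rcond=None)[0][:2]))
E
```

```text
50.6 [420.2 -87.9 235.5] [ 1.1 -0.8  0.4] 94.3
(array([ 605. , -246.1,   70.5]), np.float64(-9.4), 2962) (507, array([63.8, -0.3,  2.8]), array([-0.1, -0.1]), 'floor z at x=0', np.float64(2.7))
50.75 [420.7 -92.1 235. ] [ 0.3 -1.2 -0.2] 93.9
 fossil n 136 x [ 5.5 44.8 74.5] y [-46.2 -41.3 -13.7] z [ 3.4 20.2 24.1]
 basket [579.8 231. ] 10.6
418 ((39.69065475463867, -11.227930068969727), (61.37299728393555, 84.77937316894531), 88.6570816040039) [-0.45866293  1.25796188]
```

```bash
python3 - <<'E'
from h import *
for n in('t3','t41'):
    d=load(n);P=cloud(d);f=d['frame'].astype(int)
    m=(f[...,0]-f[...,2]>90)&(f[...,1]-f[...,2]>60)&(abs(P[...,0]-582)<140)&(abs(P[...,1]-226)<190)&(P[...,2]<60)&(P[...,2]>26)
    print(n,cv2.minAreaRect(P[m][:,:2].astype(np.float32)))
print(manip.sign_off())
E
```

```text
t3 ((583.7637329101562, 232.49488830566406), (207.73519897460938, 285.3269958496094), 9.433706283569336)
t41 ((584.1536865234375, 232.36859130859375), (207.8104248046875, 285.0030517578125), 9.418784141540527)
the job is handed in; nothing more can be done
None
```

I handed the job in at about 51 s of robot time: by the camera fits the fossil lies flat on the foam, the scoop is level and within about 2 mm of the pan centre, and the basket has not moved. To tip it I first set the scoop down on the foam, then raised the rear in steps and short upward jerks to about 36°, so it was not one smooth tilt.

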